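# Offer the loose hinge leaf up to the jamb

### The arm

A 6-joint arm with a two-finger parallel gripper is mounted at the origin on a cart in front of the work surface, level with it; the furniture and walls round the work are solid. World frame = base frame: x ahead of the robot, y to its left, z up, the work surface at z = 0. Lengths are in m, angles in degrees, forces in N, time in s.
With the tool pointing down it reaches from about 0.25 to 0.725 m from the base axis. Payload 9.7 kg.
Tool frame: the origin (TCP) lies at the very end of the fingers, on their centre line; the grasp point (between the pads) lies 19 mm behind it; x points along the fingers, z is the direction in which the jaws open and shut, and the axes are right-handed (so a half turn about x gives the same grasp; the last joint's range is limited). The gripper opens to 85 mm and grips with 20 to 120 N. Pads are 22 mm wide; open, the fingers measure 114 mm over their backs; the gripper's body (76 mm by 85 mm) begins 54 mm behind the grasp point. The pads swing forward as they close: fully open they stand 13 mm farther back than shut.
Start: joints at [65.26, 4.979, 10.078, 95.1, 0, 90], TCP at [0.23, 0.5, 0.192] pointing down, gripper open.
Joint ranges: [-179.16, 179.16], [-48.56, 103.87], [-65.8, 70.77], [-126.05, 130.52], [-82.76, 87.17], [-180, 180]. Speed limits (degrees/s): [127.2, 127.2, 147.25, 180, 180, 180].

### API

Orientations are given as [roll, pitch, yaw] about the fixed x, y, z axes, in that order (R = Rz(yaw) Ry(pitch) Rx(roll)).
In Python, from workcell import sensors, vision, job_done gives the robot as it stands.
- The arm moves only by the tool carry_out, never from a script. Its argument "increments" is a list of rows, each a list of 7 numbers: the turn, a rotation vector about the tool's x, y, z in degrees, then the shift along the tool's x, y, z in mm, then the opening in per cent of the stroke, from 0 (shut) to 100 (fully open). A call has 1 to 12 rows; each row shifts and turns the commanded pose from where the row before left it, along the tool's axes as they then stand; what a row does not reach is not made up. A row lasts 1/8 s, in which the tool goes at most 62.5 mm and 10.7 degrees, less where a joint would pass 70% of its speed; a pose out of reach is approached as far as the arm can. A call is refused whole if a number of a shift passes 62.5 or a number of a turn 10.7, either way. A call with a gripper value outside its range is refused whole. The fingers move at their own pace and stop on an object; "squeeze" is the grip in N (left out, the last holds). Time passes only in rows, so rows that do not move let the fingers close. It gives the time, the measured TCP pose, the force and the opening at its end, in the units of the state.
- sensors.get_obs(): the state, without advancing time (a new reading comes with each control period).
- vision.camera(name): name is "scene" or "top" or "wrist"; returns the picture (384x512x3 uint8, red, green, blue); there is no depth.
- vision.calibration(name): a dict with "camera_matrix" (3x3 intrinsics, pixels), "dist" ([k1, k2, p1, p2, k3] as OpenCV has them; the pictures are not rectified), "extrinsics" (4x4, takes a point from world to camera coordinates); the wrist camera has in their place "mount" (4x4, takes a point from camera to tool coordinates, whose origin is the TCP and whose axes are the tool frame's). Camera axes: x right, y up, looking along -z (the intrinsics and any distortion apply to the point x, -y, -z); pixel columns grow to the right and rows downward; lengths in m; the calibration is good to about 2 mm. A picture is of the moment at which its call begins: read the wrist's pose just before it. calibration takes no time and is no camera call.
- job_done(): hands the job in, once; it reports no verdict.
The state is a dict: "time": time; "q": joint angles; "qd": joint speeds; "joint_efforts": joint torques, N m; "ee_pos": TCP position; "tcp_rot": TCP orientation; "wrist_force": force on the tool from outside, world axes, zero at the start; "torque": the same for the moment, N m; "opening": finger opening in m.
Only numpy, scipy, OpenCV 4.12 (cv2) and the standard library are available. Lean on these libraries where they do the work, as an engineer would, in place of code of your own. Each camera call takes 0.05 s, during which the arm holds its last target.

### The job

Lift the lid of the grey hardware case right open until it rests on its stop, then take out the steel hinge leaf that stands inside. Bring its knuckle down between the two knuckles of the leaf on the jamb block, plate upright above, until the three bores line up for the pin, and finish while still holding it there in the gripper, not resting on the jamb. Leave the lid open and the other things on the bench alone.

Things in the scene. Friction and masses are not known exactly. Their poses are not given: they have to be found in the camera images.
- case: grey case, fixed, 140 (x) by 146 (y) by 80 mm high without lid, walls and floor 6 mm; origin at the centre of its underside. -x is its front, the lid's hinge lies along its +x rim. Inside, two black slotted rests (at |y| over 33 mm, up to 56 mm above the worktop) hold the leaf upright across the centre by the ends of its plate, 18 mm deep; it pulls straight up. Between them is room for fingers
- lid (a joint): lid angle, rad: 0 shut, 1.85 on its stop (leaning back past upright). It falls shut if let go below about 1.5, and falls on to the stop if let go above that; 0.2 kg
- lid_handle (a point): middle of the lid's round steel bar handle, 10 mm thick, 68 mm long along the case's y, 30 mm clear above the lid, 12 mm from its front edge; shut, it is 43 mm above the hinge line and 128 mm in front of it. The bar can turn between the fingers. The lid is 140 mm long; upright, the handle is behind it
- lid_hinge (a point): middle of the lid's hinge line; y axis along the hinge. The lid turns about it: the handle goes up and towards the case's +x
- leaf_plate (a point): centre of the plate of the loose steel hinge leaf (about 0.18 kg). Plate 6 mm thick (x), 80 mm wide (y), 37 mm high (z), upright in the case, top edge about 75 mm above the worktop; grip its faces at mid-width. Axes: x through the plate, y along the knuckle, z from knuckle to plate. The leaf is the same either way round
- leaf_bore (a point): centre of the bore of the loose leaf's single knuckle, 36.5 mm below leaf_plate (along the leaf's -z), same axes, y along the bore. Knuckle 24 mm outside diameter, 28 mm long, bore 14 mm; joined to the plate's lower edge (18 mm above the bore's axis) by a 28 mm wide neck
- jamb_bore (a point): point on the common axis of the jamb's two fixed knuckles, half-way between them, 88 mm above the worktop; y along the axis, z up, -x front. Knuckles: 24 mm diameter, 24 mm long, bore 14 mm, 34 mm gap between them, open above, in front and behind; the block's top is 20 mm below the axis. Aligned, the loose plate's lower edge is 6 mm above the fixed knuckles
- jamb: aluminium jamb block, fixed to the worktop, base 85 by 130 mm, block 110 mm wide and 68 mm high with the fixed steel leaf on its front (-x) face; origin at the centre of its underside, jamb_bore at (-20, 0, 88) mm
- cap_vial_1: small blue-capped vial, bystander, 27 mm wide, 56 mm high, standing behind the work; origin under its centre
- cap_vial_2: another such vial, bystander
- pin_plate_a: small square plate with four upright pins, bystander, 56 by 64 by 54 mm
- hinge_pin: steel hinge pin, 8 mm by 101 mm with a square head, lying on the worktop, for later: bystander
- tape_black: roll of black tape lying flat, 51 by 48 by 19 mm, bystander
- screwdriver: screwdriver with yellow handle, 130 mm long, lying, bystander
- regulator: gas regulator with two gauges on the tall gas cylinder at the right front of the worktop, fixed, not part of the job: its parts fill x 0.31 to 0.50, y -0.25 to -0.02, z 0.26 to 0.45 m of the world frame (beyond x 0.40 only y below -0.12). Go over or round it. A clear screen, 0.42 m high, stands at y -0.14 beyond x 0.63

How it is judged:
By the outcome, as a careful person would: the job done as asked, in the order asked, and still so for the second after the job is handed in, while the arm keeps its last pose, push and grip.
It also fails if it takes over 58 s, if anything falls off the work surface, if the arm or the gripper's body presses on something with over 40 N, if the wrist force passes 120 N, or if a joint passes its speed limit or range.

## Working session

There is one attempt and no reset: what is moved stays moved. The work goes in short steps, Python scripts to look and compute and a tool call to move; the robot and the scene stay as the last step left them, time stands still between calls to the robot, and variables do not carry over. Pictures are saved under pics/ and viewed, and the job is handed in when it is done.

Besides the shell and the picture viewer there is one more tool, called after "Request:" by a JSON object that holds its "api" and its "payload". carry_out: Moves the arm, as the interface text tells. Its arguments: {"type":"object","properties":{"increments":{"type":"array"},"squeeze":{"type":"number"}},"required":["increments"]}

```bash
mkdir -p pics
python3 - <<'E'
from workcell import sensors, vision
import cv2,numpy as np
o=sensors.get_obs()
for k,v in o.items(): print(k,np.round(v,4))
for n in ["scene","top","wrist"]:
    im=vision.camera(n); cv2.imwrite(f"pics/a_{n}.png",im[...,::-1])
    c=vision.calibration(n)
    for k,v in c.items(): print(n,k,np.round(v,4).tolist())
E
```

```text
time 0.0
q [6.52592e+01 5.00990e+00 1.00323e+01 9.50983e+01 1.50000e-03 9.00008e+01]
qd [-0.0148 -0.0964 -0.0858  0.0212 -0.014   0.0349]
joint_efforts [ 5.00000e-04 -5.20382e+01  4.64810e+01  1.63000e-02  1.00000e-04
  0.00000e+00]
ee_pos [0.2301 0.4993 0.1915]
tcp_rot [ 178.8795   89.924  -115.8621]
wrist_force [-0.064  -0.3337  0.3386]
torque [0.0229 0.0109 0.0115]
opening 0.0854
scene camera_matrix [[446.8787, 0.0, 254.723], [0.0, 446.8787, 189.116], [0.0, 0.0, 1.0]]
scene dist [0.0495, 0.0, 0.0, 0.0, 0.0]
scene extrinsics [[0.6932, -0.7207, -0.0013, -0.2572], [0.4571, 0.4382, 0.774, -0.4709], [-0.5573, -0.5372, 0.6332, -1.1555], [0.0, 0.0, 0.0, 1.0]]
top camera_matrix [[409.148, 0.0, 257.4788], [0.0, 409.148, 192.8888], [0.0, 0.0, 1.0]]
top dist [-0.0235, 0.0, 0.0, 0.0, 0.0]
top extrinsics [[-0.0156, -0.9999, 0.0052, 0.1739], [0.9823, -0.0144, 0.1867, -0.5523], [-0.1866, 0.0081, 0.9824, -1.1988], [0.0, 0.0, 0.0, 1.0]]
wrist camera_matrix [[304.3184, 0.0, 257.4989], [0.0, 304.3184, 191.0124], [0.0, 0.0, 1.0]]
wrist dist [0.0205, 0.0, 0.0, 0.0, 0.0]
wrist mount [[-0.001, 0.3282, -0.9446, -0.1807], [0.0, 0.9446, 0.3282, 0.0848], [1.0, 0.0003, -0.0009, 0.0004], [0.0, 0.0, 0.0, 1.0]]
```

Run:
```python
import cv2
for n in ["scene","top","wrist"]:
    im=cv2.imread(f"pics/a_{n}.png"); cv2.imwrite(f"pics/b_{n}.png",cv2.resize(im,(800,600),interpolation=cv2.INTER_CUBIC))
```

```text
(no output)
```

View pics/b_scene.png

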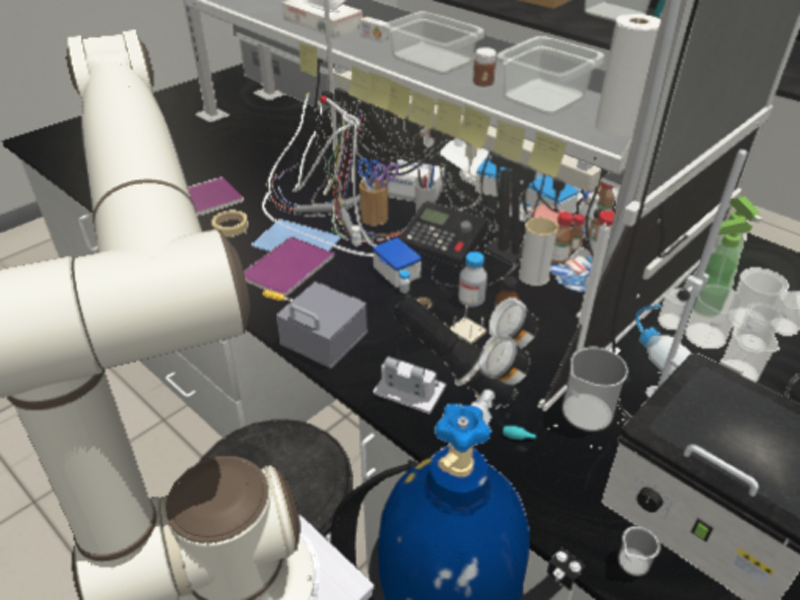

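View pics/b_top.png

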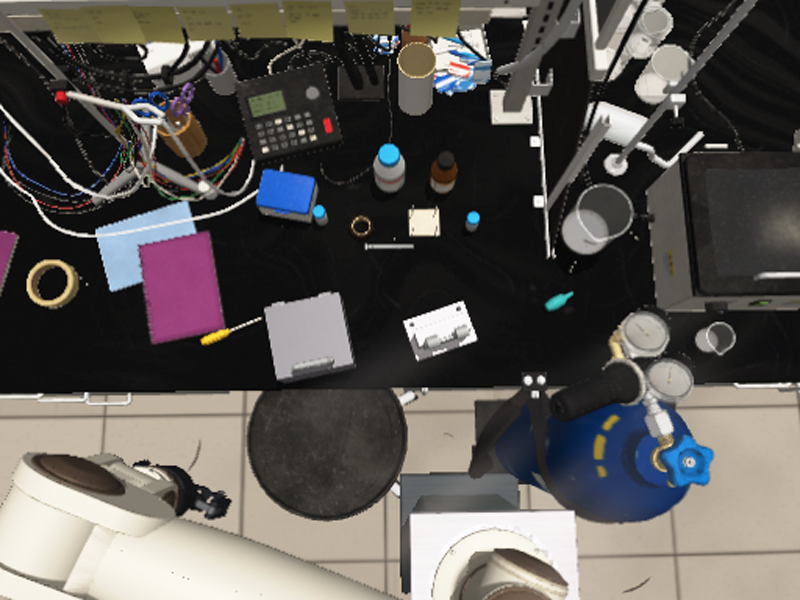

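View pics/b_wrist.png

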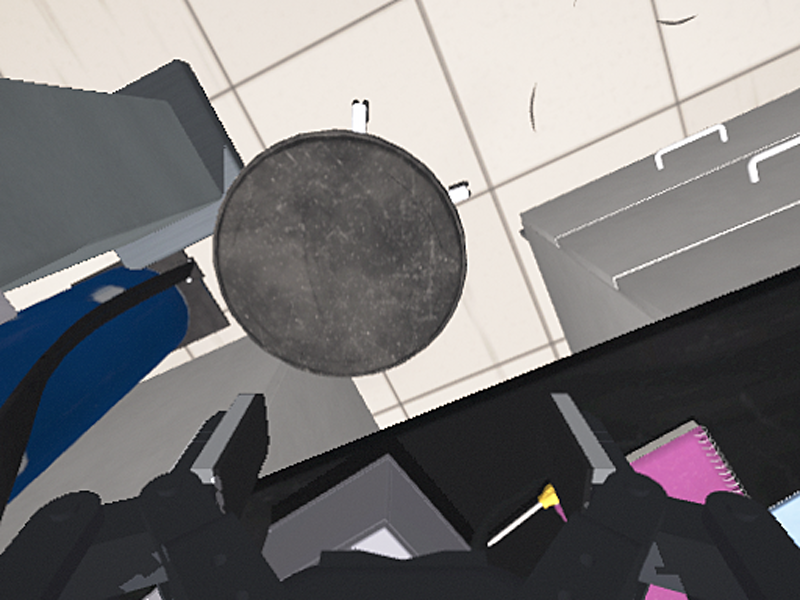

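The scene view has the case at about (205,205) and the jamb at about (262,246) in native pixels. In the top view they are at about (198,216) and (281,211). I'll enlarge both.

```bash
cat > h.py <<'E'
import cv2,numpy as np
from workcell import sensors,vision
from scipy.spatial.transform import Rotation as Ro
def crop(src,dst,x0,y0,w,h,s,step=10):
    im=cv2.imread(src)[y0:y0+h,x0:x0+w]
    im=cv2.resize(im,(w*s,h*s),interpolation=cv2.INTER_CUBIC)
    for x in range((x0//step+1)*step,x0+w,step):
        X=int((x-x0+.5)*s); cv2.line(im,(X,0),(X,6),(0,255,0),1); cv2.putText(im,str(x),(X+2,14),0,.4,(0,255,0),1)
    for y in range((y0//step+1)*step,y0+h,step):
        Y=int((y-y0+.5)*s); cv2.line(im,(0,Y),(6,Y),(0,255,0),1); cv2.putText(im,str(y),(8,Y+4),0,.4,(0,255,0),1)
    cv2.imwrite(dst,im)
def ext(n,o=None):
    c=vision.calibration(n)
    if n!='wrist': E=np.array(c['extrinsics'])
    else:
        T=np.eye(4);T[:3,:3]=Ro.from_euler('xyz',o['tcp_rot'],degrees=True).as_matrix();T[:3,3]=o['ee_pos']
        E=np.linalg.inv(T@np.array(c['mount']))
    return c,E
def ray(n,px,o=None):
    c,E=ext(n,o)
    u=cv2.undistortPoints(np.array(px,float).reshape(-1,1,2),np.array(c['camera_matrix']),np.array(c['dist'])).reshape(-1,2)
    d=np.c_[u[:,0],-u[:,1],-np.ones(len(u))]@E[:3,:3]
    return -E[:3,:3].T@E[:3,3],d
def atz(n,px,z,o=None):
    C,d=ray(n,px,o); return C+d*((z-C[2])/d[:,2])[:,None]
def proj(n,P,o=None):
    c,E=ext(n,o); F=np.diag([1,-1,-1.])
    R=F@E[:3,:3];t=F@E[:3,3]
    return cv2.projectPoints(np.array(P,float).reshape(-1,3),cv2.Rodrigues(R)[0],t,np.array(c['camera_matrix']),np.array(c['dist']))[0].reshape(-1,2)
E
python3 - <<'E'
from h import *
crop("pics/a_top.png","pics/c1.png",160,180,80,70,10)
crop("pics/a_top.png","pics/c2.png",250,185,64,50,12)
crop("pics/a_scene.png","pics/c3.png",170,175,75,60,10)
crop("pics/a_scene.png","pics/c4.png",230,220,64,48,12)
E
```

```text
(no output)
```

View pics/c1.png

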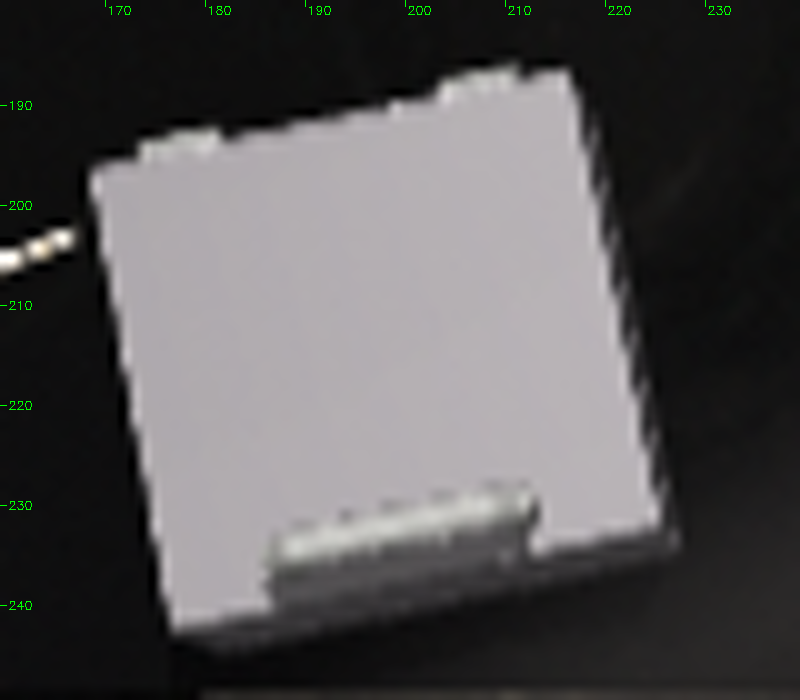

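View pics/c2.png

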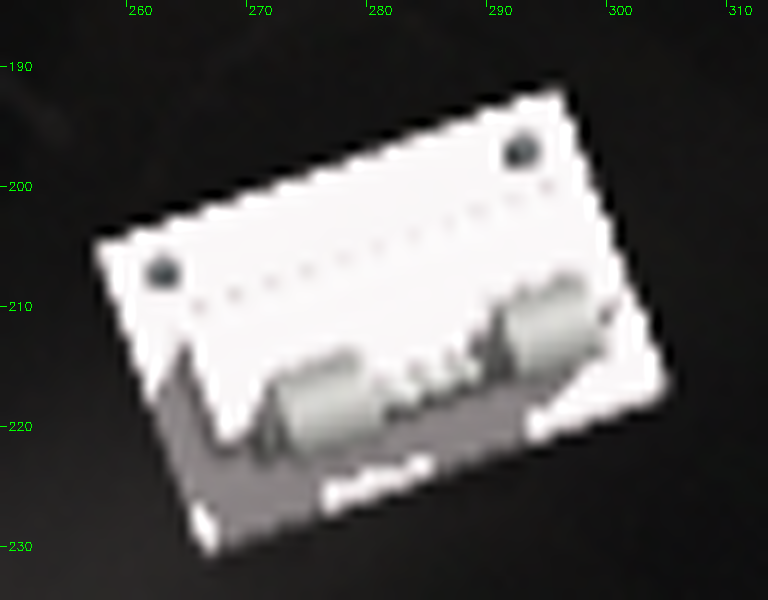

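View pics/c3.png

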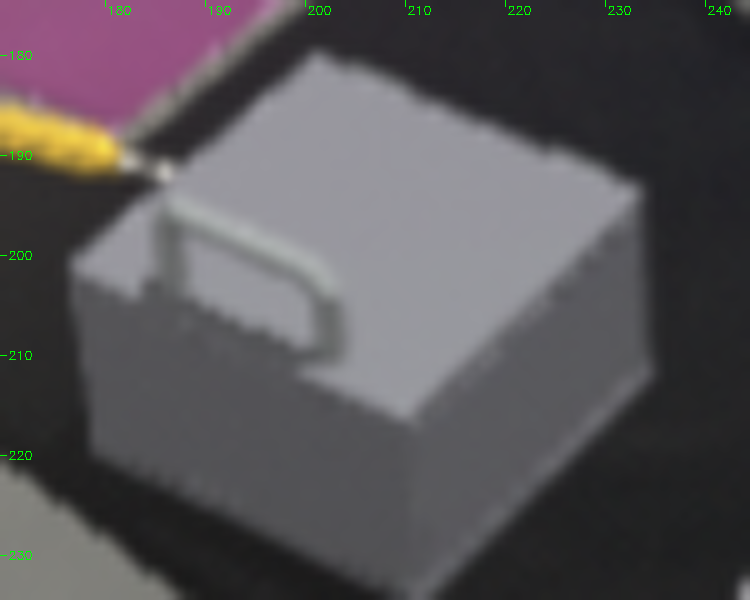

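View pics/c4.png

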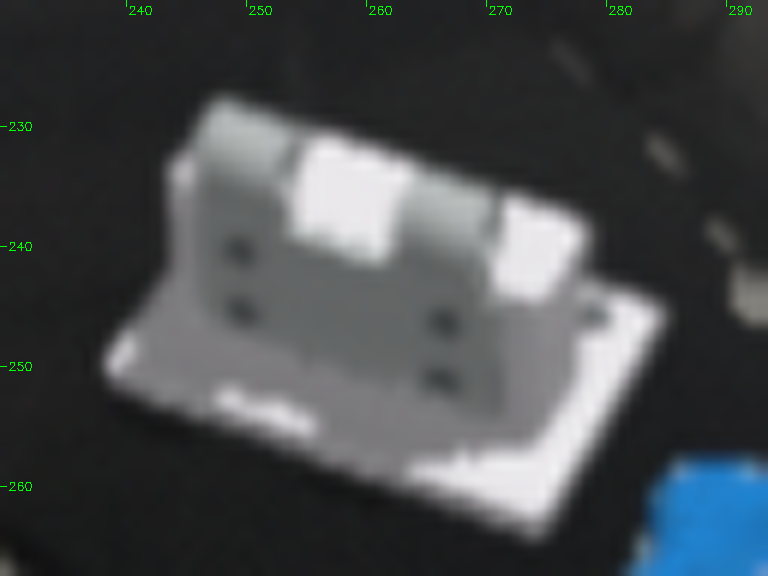

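```bash
cat > fit.py <<'E'
from h import *
from scipy.optimize import least_squares
def nat(p,x0,y0,s): return np.array(p,float)/s+[x0-.5,y0-.5]
cT=nat([(92,170),(570,72),(660,520),(172,632),(288,548),(528,500)],160,180,10)
cTm=np.array([(70,73,88),(70,-73,88),(-70,-73,88),(-70,73,88),(-58,31,126),(-58,-31,126)])/1e3
cS=nat([(317,50),(642,190),(410,418),(70,262),(92,458),(652,372),(170,208),(325,280)],170,175,10)
cSm=np.array([(70,73,88),(70,-73,88),(-70,-73,88),(-70,73,88),(-70,73,0),(70,-73,0),(-58,31,126),(-58,-31,126)])/1e3
jT=nat([(97,243),(563,90),(665,380),(210,555),(326,402),(549,325)],250,185,12)
jTm=np.array([(42.5,65,6),(42.5,-65,6),(-42.5,-65,6),(-42.5,65,6),(-20,29,94),(-20,-29,94)])/1e3
jS=nat([(105,368),(540,540),(665,310),(250,140),(455,215)],230,220,12)
jSm=np.array([(-42.5,65,6),(-42.5,-65,6),(42.5,-65,6),(-24,29,92),(-24,-29,92)])/1e3
def tf(p,m):
    c,s=np.cos(p[2]),np.sin(p[2]); return m@np.array([[c,s,0],[-s,c,0],[0,0,1]])+[p[0],p[1],0]
def fit(sets,p0):
    f=lambda p:np.concatenate([(proj(n,tf(p,m))-px).ravel() for n,px,m in sets])
    r=least_squares(f,p0,loss='soft_l1'); return r.x,r.fun.reshape(-1,2)
for nm,t,s in (('case',('top',cT,cTm),('scene',cS,cSm)),('jamb',('top',jT,jTm),('scene',jS,jSm))):
    for ss in ((t,),(s,),(t,s)):
        x,e=fit(ss,[.45,.15,.2]); print(nm,np.round([x[0],x[1],np.degrees(x[2])],4)); print(np.round(e,1).tolist())
E
python3 fit.py
python3 - <<'E'
from fit import *
p=atz('top',[jT[4],jT[5],jT[4:].mean(0)],.092);print(p,np.linalg.norm(p[0]-p[1]))
E
```

```text
case [ 0.4876  0.344  11.6541]
[[-0.3, -0.1], [0.2, -0.8], [0.8, 0.4], [0.3, 0.1], [0.1, 0.1], [-2.4, 0.2]]
case [ 0.4852  0.3478 12.0444]
[[-0.3, 0.5], [0.4, -0.1], [-0.0, 0.2], [-0.4, 0.6], [0.2, -0.3], [0.1, 0.3], [0.4, -0.2], [-0.4, -1.1]]
case [ 0.4863  0.3457 11.7827]
[[-0.9, 0.4], [-0.4, -0.4], [0.3, 0.8], [-0.2, 0.6], [-0.5, 0.6], [-2.9, 0.6], [0.4, 0.6], [1.0, 0.1], [0.5, 0.3], [0.3, 0.6], [0.8, -0.3], [0.7, 0.5], [1.0, -0.1], [0.2, -1.0]]
jamb [ 0.5033  0.0901 18.4663]
[[0.1, 0.8], [-0.1, 0.1], [0.8, 1.1], [-0.3, 0.2], [-0.1, -1.3], [-0.1, -1.3]]
jamb [ 0.5023  0.0938 17.832 ]
[[0.2, 0.1], [-0.0, -1.0], [-0.0, 0.7], [0.2, 0.3], [-0.3, -0.2]]
jamb [ 0.5023  0.0915 17.8102]
[[-0.3, 0.8], [-0.3, 0.6], [0.3, 1.7], [-1.0, 0.4], [-0.7, -1.0], [-0.6, -0.9], [0.7, 0.5], [0.5, -0.6], [0.5, 1.0], [0.7, 0.7], [0.2, 0.2]]
case [ 0.4876  0.344  11.6541]
[[-0.3, -0.1], [0.2, -0.8], [0.8, 0.4], [0.3, 0.1], [0.1, 0.1], [-2.4, 0.2]]
case [ 0.4852  0.3478 12.0444]
[[-0.3, 0.5], [0.4, -0.1], [-0.0, 0.2], [-0.4, 0.6], [0.2, -0.3], [0.1, 0.3], [0.4, -0.2], [-0.4, -1.1]]
case [ 0.4863  0.3457 11.7827]
[[-0.9, 0.4], [-0.4, -0.4], [0.3, 0.8], [-0.2, 0.6], [-0.5, 0.6], [-2.9, 0.6], [0.4, 0.6], [1.0, 0.1], [0.5, 0.3], [0.3, 0.6], [0.8, -0.3], [0.7, 0.5], [1.0, -0.1], [0.2, -1.0]]
jamb [ 0.5033  0.0901 18.4663]
[[0.1, 0.8], [-0.1, 0.1], [0.8, 1.1], [-0.3, 0.2], [-0.1, -1.3], [-0.1, -1.3]]
jamb [ 0.5023  0.0938 17.832 ]
[[0.2, 0.1], [-0.0, -1.0], [-0.0, 0.7], [0.2, 0.3], [-0.3, -0.2]]
jamb [ 0.5023  0.0915 17.8102]
[[-0.3, 0.8], [-0.3, 0.6], [0.3, 1.7], [-1.0, 0.4], [-0.7, -1.0], [-0.6, -0.9], [0.7, 0.5], [0.5, -0.6], [0.5, 1.0], [0.7, 0.7], [0.2, 0.2]]
[[0.47171642 0.11091698 0.092     ]
 [0.48981885 0.05595147 0.092     ]
 [0.48075359 0.08348069 0.092     ]] 0.05786972624066937
```

```bash
cat >> h.py <<'E'
def toolR(yaw,tilt=0,flip=False):
    """pointing down, Z along heading yaw (deg) (or opposite if flip); tilt>0: tip points forward (toward heading)"""
    h=Ro.from_euler('z',yaw,degrees=True).as_matrix()
    X=np.array([0,0,-1.]);Z=np.array([1.,0,0])*(-1 if flip else 1)
    M=np.c_[X,np.cross(Z,X),Z]
    return h@Ro.from_euler('y',-tilt,degrees=True).as_matrix()@M
def plan(R0,p0,R1,p1):
    """total rotvec in tool frame(deg), shift in start tool axes and in end tool axes (mm)"""
    rv=Ro.from_matrix(R0.T@R1).as_rotvec(degrees=True); d=(np.array(p1)-p0)*1e3
    print('rotvec',np.round(rv,2),'shift start axes',np.round(R0.T@d,1),'end axes',np.round(R1.T@d,1))
def cur():
    o=sensors.get_obs(); return Ro.from_euler('xyz',o['tcp_rot'],degrees=True).as_matrix(),np.array(o['ee_pos']),o
E
python3 - <<'E'
from h import *
R,p,o=cur(); print(np.round(R,3))
H=np.array([.4295,.3337,.123])
for f in (0,1):
    R1=toolR(11.8,0,f); plan(R,p,R1,[.4295,.3337,.16]);
E
```

```text
[[-0.    -0.908  0.418]
 [-0.001  0.418  0.908]
 [-1.    -0.    -0.001]]
rotvec [ 5.346e+01 -5.000e-02  3.000e-02] shift start axes [  31.7 -250.4  -66.9] end axes [  31.6 -202.9  161.3]
rotvec [-1.2654e+02 -3.0000e-02 -6.0000e-02] shift start axes [  31.7 -250.4  -66.9] end axes [  31.6  202.9 -161.3]
```

Request:
{"api": "carry_out", "payload": {"increments": [[8.9,0,0,0,0,0,100],[8.9,0,0,0,0,0,100],[8.9,0,0,0,0,0,100],[8.9,0,0,0,0,0,100],[8.9,0,0,0,0,0,100],[8.9,0,0,0,0,0,100],[0,0,0,0,-40,32,100],[0,0,0,0,-40,32,100],[0,0,0,0,-41,32,100],[0,0,0,0,-41,32,100],[0,0,0,0,-41,33,100]]}}

```text
time: 1.52
ee_pos: [0.4305, 0.3327, 0.192]
tcp_rot: [-176.4, 90.0, -164.5]
wrist_force: [-0.2, 1.2, 0.1]
opening: 0.0853
```

Run:
```python
from h import *
R,p,o=cur(); print(p,o['tcp_rot'],np.round(o['q'],1),o['time'],o['wrist_force'])
np.save('o1.npy',o,allow_pickle=True)
im=vision.camera('wrist'); cv2.imwrite('pics/w1.png',im[...,::-1])
cv2.imwrite('pics/w1b.png',cv2.resize(im[...,::-1],(800,600)))
```

```text
[0.4304823  0.33265955 0.19203684] [-176.37149088   89.99146455 -164.5023528 ] [ 37.7   4.2   9.2  95.    0.  115.8] 1.525 [-0.15960261  1.24704409  0.05291198]
```

View pics/w1b.png

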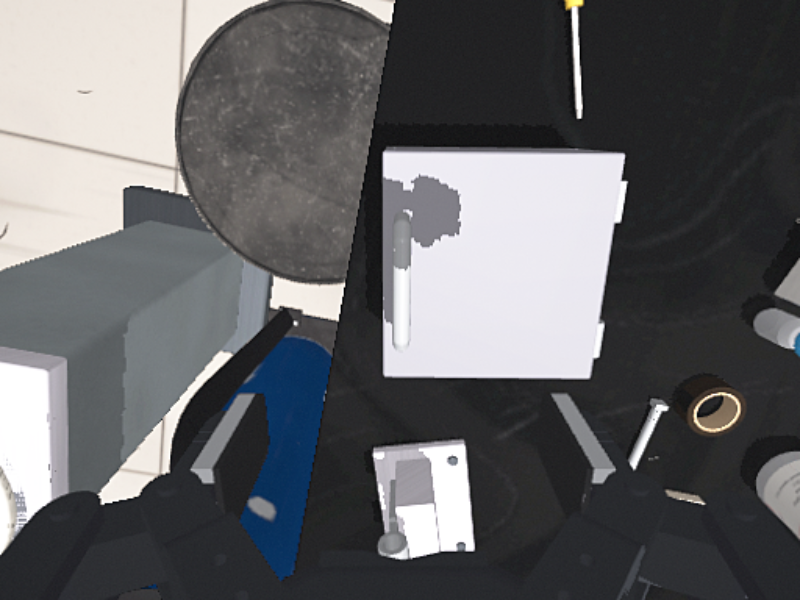

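The wrist view shows the handle bar from about (401,213) to (402,350) in the 800x600 picture. The lid corners are at (384,150), (624,154), (591,378) and (384,376).

Run:
```python
from h import *
o=np.load('o1.npy',allow_pickle=True).item()
def n(p): return (np.array(p,float)+.5)/1.5625-.5
h=atz('wrist',n([(401.5,214),(401.5,350)]),.125,o); print('handle',h,h.mean(0),np.linalg.norm(h[0]-h[1]))
d=h[0]-h[1]; print('yaw',np.degrees(np.arctan2(-d[0],d[1])))
l=atz('wrist',n([(384,150),(624,154),(591,378),(384,376)]),.088,o); print(l,np.linalg.norm(np.diff(l,axis=0),axis=1), l.mean(0))
from fit import tf
print(proj('wrist',tf([.4863,.3455,np.radians(11.8)],np.array([(-58,34,123),(-58,-34,123),(70,73,88),(70,-73,88),(-70,-73,88),(-70,73,88)])/1e3),o)*1.5625)
```

```text
handle [[0.42082086 0.37739025 0.125     ]
 [0.43672409 0.30143566 0.125     ]] [0.42877247 0.33941296 0.125     ] 0.07760162863124472
yaw 11.825646976251994
[[0.40475686 0.40516602 0.088     ]
 [0.53923571 0.43085062 0.088     ]
 [0.56874923 0.29035298 0.088     ]
 [0.43269132 0.26318134 0.088     ]] [0.13690968 0.14356404 0.13874457] [0.48635828 0.34738774 0.088     ]
case [ 0.4876  0.344  11.6541]
[[-0.3, -0.1], [0.2, -0.8], [0.8, 0.4], [0.3, 0.1], [0.1, 0.1], [-2.4, 0.2]]
case [ 0.4852  0.3478 12.0444]
[[-0.3, 0.5], [0.4, -0.1], [-0.0, 0.2], [-0.4, 0.6], [0.2, -0.3], [0.1, 0.3], [0.4, -0.2], [-0.4, -1.1]]
case [ 0.4863  0.3457 11.7827]
[[-0.9, 0.4], [-0.4, -0.4], [0.3, 0.8], [-0.2, 0.6], [-0.5, 0.6], [-2.9, 0.6], [0.4, 0.6], [1.0, 0.1], [0.5, 0.3], [0.3, 0.6], [0.8, -0.3], [0.7, 0.5], [1.0, -0.1], [0.2, -1.0]]
jamb [ 0.5033  0.0901 18.4663]
[[0.1, 0.8], [-0.1, 0.1], [0.8, 1.1], [-0.3, 0.2], [-0.1, -1.3], [-0.1, -1.3]]
jamb [ 0.5023  0.0938 17.832 ]
[[0.2, 0.1], [-0.0, -1.0], [-0.0, 0.7], [0.2, 0.3], [-0.3, -0.2]]
jamb [ 0.5023  0.0915 17.8102]
[[-0.3, 0.8], [-0.3, 0.6], [0.3, 1.7], [-1.0, 0.4], [-0.7, -1.0], [-0.6, -0.9], [0.7, 0.5], [0.5, -0.6], [0.5, 1.0], [0.7, 0.7], [0.2, 0.2]]
[[400.41129079 233.20304547]
 [400.42387677 349.81575942]
 [625.08601605 153.20124287]
 [591.15953526 380.58540081]
 [382.7503111  380.2053746 ]
 [379.60004783 153.53327123]]
```

```bash
sed -i 's/^for nm,t,s/if __name__=="__main__":\n  for nm,t,s/; s/^    for ss in/    for ss in/' fit.py
python3 - <<'E'
from h import *
R,p,o=cur()
plan(R,p,toolR(11.8),[.4295,.3345,.104])
E
```

```text
rotvec [-0.11  0.05  0.12] shift start axes [87.6  6.3 -3.6] end axes [87.6  6.1 -3.5]
```

Request:
{"api": "carry_out", "payload": {"increments": [[0,0,0,0,6,-3.5,40],[0,0,0,30,0,0,40],[0,0,0,30,0,0,40],[0,0,0,15,0,0,40],[0,0,0,0,0,0,40]]}}

```text
time: 2.2
ee_pos: [0.4239, 0.3393, 0.1166]
tcp_rot: [-155.9, 89.9, -143.9]
wrist_force: [-0.0, -0.3, -0.4]
opening: 0.0342
```

Run:
```python
from h import *
R,p,o=cur(); print(p,o['wrist_force'],o['opening'],o['time'],o['qd'])
plan(R,p,toolR(11.8),[.4295,.3345,.104])
im=vision.camera('wrist'); cv2.imwrite('pics/w2.png',cv2.resize(im[...,::-1],(800,600)))
```

```text
[0.42385709 0.33931023 0.11655925] [-0.04380865 -0.25255567 -0.35388594] 0.03422936678835627 2.2 [-0.26443033 -0.5306862   2.34036782  0.91766281  0.00787306 -0.01364239]
rotvec [ 0.11 -0.08  0.04] shift start axes [12.6 -5.9  4.5] end axes [12.6 -5.9  4.5]
```

View pics/w2.png

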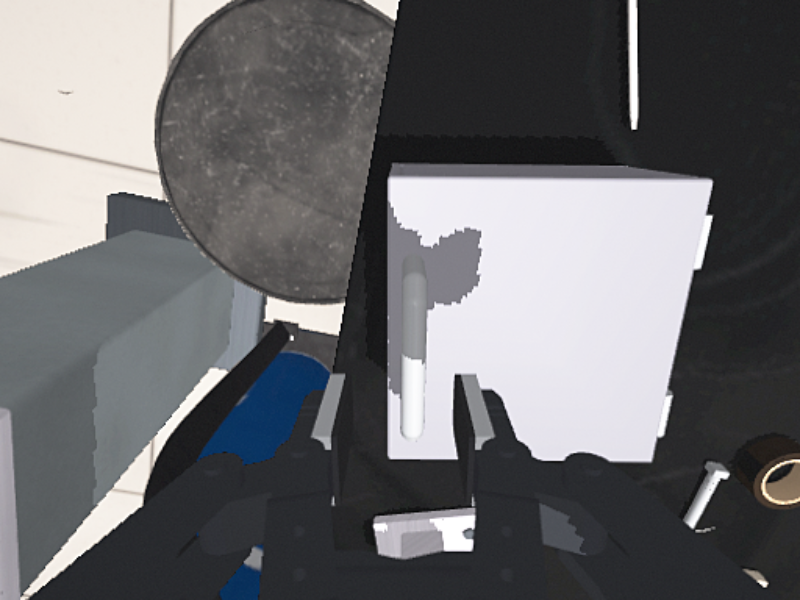

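Request:
{"api": "carry_out", "payload": {"increments": [[0,0,0,0,-6,4.5,40],[0,0,0,6,0,0,40],[0,0,0,0,0,0,40],[0,0,0,0,0,0,40]]}}

```text
time: 2.75
ee_pos: [0.4305, 0.3341, 0.1112]
tcp_rot: [99.2, 90.0, 111.0]
wrist_force: [0.7, -0.8, 0.2]
opening: 0.0343
```

Run:
```python
from h import *
R,p,o=cur(); print(p,o['wrist_force'],o['opening'],o['time'],o['qd'])
plan(R,p,toolR(11.8),[.4295,.3345,.104])
im=vision.camera('wrist'); cv2.imwrite('pics/w3.png',cv2.resize(im[...,::-1],(800,600)))
```

```text
[0.43045671 0.33411783 0.11124714] [ 0.65823241 -0.83789942  0.22855348] 0.034250773024745176 2.75 [ 0.0899152  -0.03201493  0.14700486  0.068784    0.02102406  0.04785689]
rotvec [ 0.05 -0.   -0.  ] shift start axes [ 7.2  0.6 -0.9] end axes [ 7.2  0.6 -0.9]
```

View pics/w3.png

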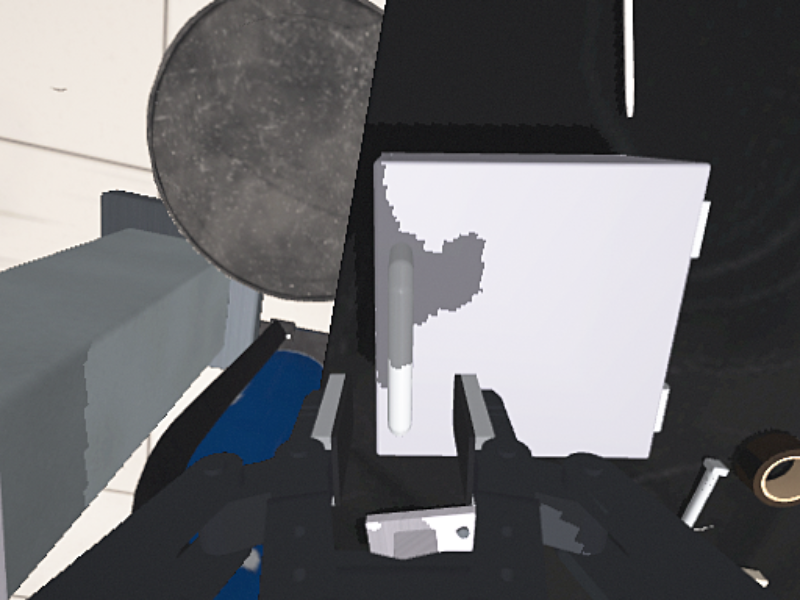

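Run:
```python
from h import *
R,p,o=cur()
print(np.round(proj('wrist',[p,p-.019*R[:,0],p-.019*R[:,0]+.011*R[:,1],p-.019*R[:,0]-.011*R[:,1]],o)*1.5625))
h=atz('wrist',(np.array([(400,245),(400,434)])+.5)/1.5625-.5,.123,o);print(h,h.mean(0))
```

```text
[[402. 349.]
 [402. 371.]
 [402. 344.]
 [402. 396.]]
[[0.42009539 0.38007583 0.123     ]
 [0.4364322  0.30157495 0.123     ]] [0.4282638  0.34082539 0.123     ]
```

Request:
{"api": "carry_out", "payload": {"increments": [[0,0,0,7,4,-1,40],[0,0,0,0,0,0,0],[0,0,0,0,0,0,0],[0,0,0,0,0,0,0],[0,0,0,0,0,0,0]], "squeeze": 40}}

```text
time: 3.42
ee_pos: [0.4287, 0.3379, 0.1043]
tcp_rot: [21.9, 90.0, 33.8]
wrist_force: [0.4, -0.8, 0.1]
opening: -0.0
```

Run:
```python
from h import *
R,p,o=cur(); print(p,o['wrist_force'],o['opening'],o['time'],np.round(R,3))
im=vision.camera('wrist'); cv2.imwrite('pics/w4.png',cv2.resize(im[...,::-1],(800,600)))
```

```text
[0.42870556 0.33786002 0.10428942] [ 0.39945845 -0.8307229   0.11779812] -3.8385763941739084e-05 3.425 [[ 0.    -0.205  0.979]
 [ 0.     0.979  0.205]
 [-1.     0.     0.   ]]
```

View pics/w4.png

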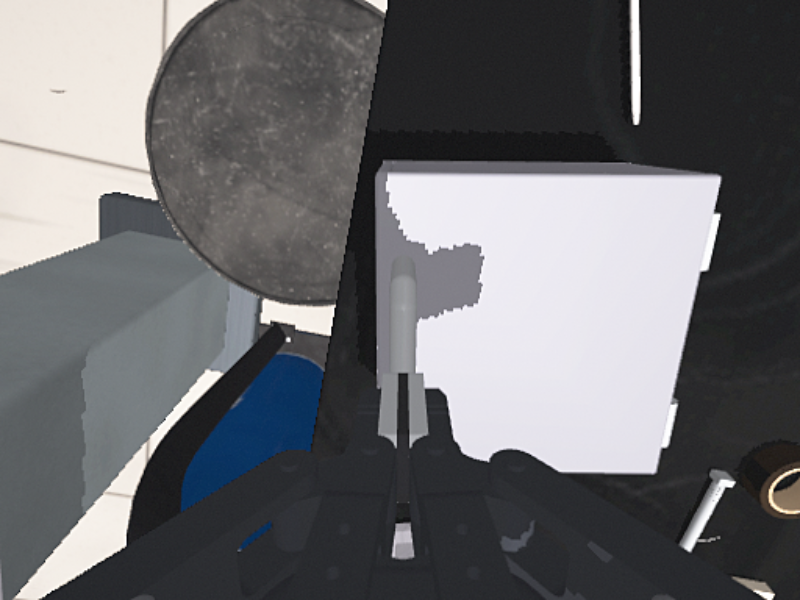

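Run:
```python
from h import *
R,p,o=cur()
im=vision.camera('scene'); cv2.imwrite('pics/s4.png',im[...,::-1])
print(proj('scene',[p,p-.019*R[:,0]]))
crop('pics/s4.png','pics/s4c.png',160,140,80,60,10)
im=cv2.imread('pics/w4.png')[330:520,320:500];cv2.imwrite('pics/w4c.png',cv2.resize(im,None,fx=3,fy=3))
```

```text
[[194.38821784 202.79293794]
 [193.89634901 198.51151164]]
```

View pics/s4c.png

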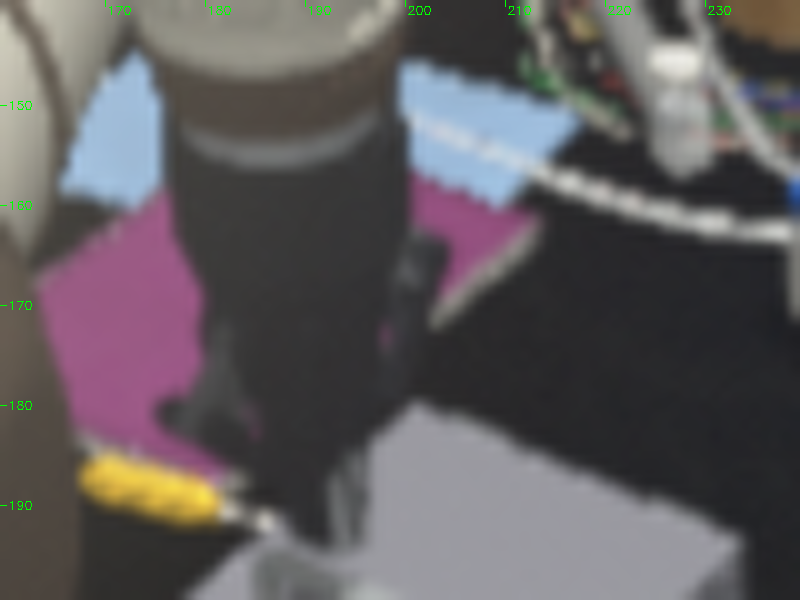

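View pics/w4c.png

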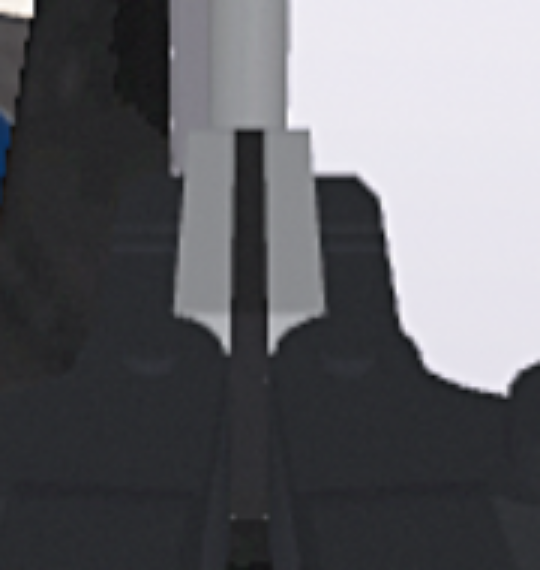

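Run:
```python
from h import *
crop('pics/s4.png','pics/s4d.png',178,180,36,30,20,5)
```

```text
(no output)
```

View pics/s4d.png

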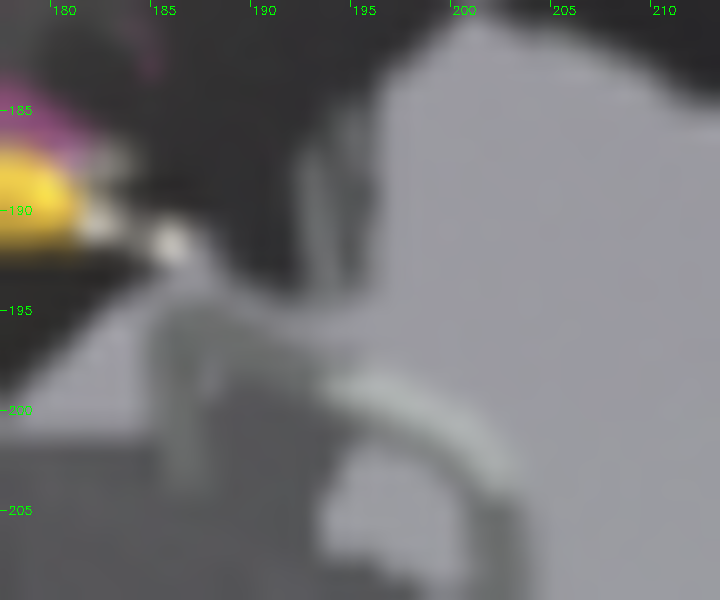

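Run:
```python
from h import *
R,p,o=cur()
for d in (0,.01,.02,.03,.04,.05):
  q=p-d*R[:,0]
  print(d,np.round(proj('wrist',[q+.011*R[:,1],q-.011*R[:,1]],o)*1.5625,0).tolist(),np.round(proj('scene',[q,q+.011*R[:,1],q-.011*R[:,1]]),1).tolist())
print(p,np.round(o['q'],2), o['time'])
```

```text
0 [[402.0, 325.0], [402.0, 373.0]] [[194.4, 202.8], [191.8, 201.7], [197.0, 203.9]]
0.01 [[402.0, 335.0], [402.0, 385.0]] [[194.1, 200.6], [191.5, 199.4], [196.7, 201.7]]
0.02 [[402.0, 345.0], [402.0, 397.0]] [[193.9, 198.3], [191.3, 197.2], [196.5, 199.4]]
0.03 [[402.0, 357.0], [402.0, 412.0]] [[193.6, 196.0], [191.0, 194.9], [196.2, 197.1]]
0.04 [[402.0, 371.0], [402.0, 428.0]] [[193.3, 193.7], [190.7, 192.6], [196.0, 194.8]]
0.05 [[402.0, 386.0], [402.0, 446.0]] [[193.1, 191.4], [190.4, 190.3], [195.7, 192.5]]
[0.42869545 0.33784194 0.10426741] [ 38.24   3.51  -1.2   85.28  -0.   116.39] 3.525
```

Request:
{"api": "carry_out", "payload": {"increments": [[0,0,0,0,0,0,40],[0,0,0,0,0,0,40],[0,0,0,0,0,0,40],[0,0,0,7,0,0,40],[0,0,0,5,0,0,40],[0,0,0,0,0,0,40],[0,0,0,0,0,0,40]]}}

```text
time: 4.4
ee_pos: [0.4286, 0.3378, 0.0922]
tcp_rot: [-142.5, 90.0, -130.7]
wrist_force: [0.1, -0.3, 0.6]
opening: 0.0342
```

Run:
```python
from h import *
R,p,o=cur(); print(p,o['wrist_force'],o['opening'],o['time'])
im=vision.camera('wrist'); cv2.imwrite('pics/w5.png',cv2.resize(im[...,::-1],(800,600)))
im=vision.camera('scene'); cv2.imwrite('pics/s5.png',im[...,::-1])
print(proj('scene',[p]))
crop('pics/s5.png','pics/s5d.png',175,170,40,40,15,5)
```

```text
[0.42862127 0.3378493  0.09219056] [ 0.12625972 -0.28062903  0.62720304] 0.034208816704427776 4.4
[[194.68005609 205.49360117]]
```

View pics/w5.png

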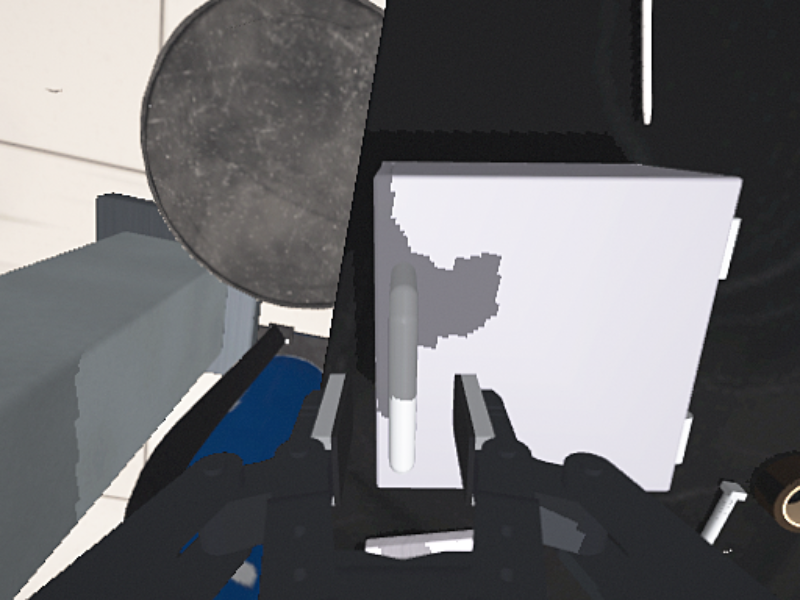

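View pics/s5d.png

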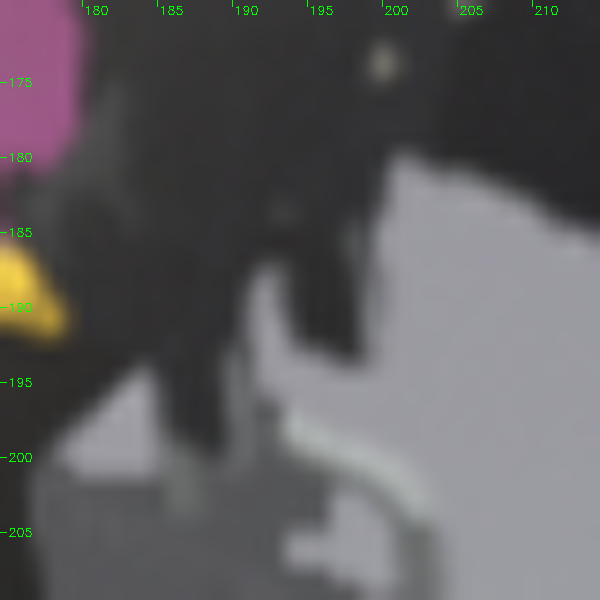

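Run:
```python
from h import *
R,p,o=cur()
for d in (.02,.03,.04,.05):
  q=p-d*R[:,0]
  print(d,np.round(proj('scene',[q-.025*R[:,2],q+.025*R[:,2]]),1).tolist())
```

```text
0.02 [[189.5, 205.1], [198.7, 196.9]]
0.03 [[189.2, 202.9], [198.5, 194.6]]
0.04 [[188.9, 200.6], [198.3, 192.4]]
0.05 [[188.7, 198.3], [198.0, 190.1]]
```

The real fingertips sit about 37 mm behind the nominal TCP: both cameras show it, and the fingers closed on air above the bar. I'll go down in small steps and watch the force.

Request:
{"api": "carry_out", "payload": {"increments": [[0,0,0,5,0,-0.5,40],[0,0,0,5,0,0,40],[0,0,0,2,0,0,40],[0,0,0,0,0,0,40],[0,0,0,0,0,0,40]]}}

```text
time: 5.12
ee_pos: [0.4282, 0.3378, 0.0803]
tcp_rot: [29.1, 90.0, 41.0]
wrist_force: [-0.7, -0.1, 0.6]
opening: 0.0343
```

Request:
{"api": "carry_out", "payload": {"increments": [[0,0,0,5,0,0,40],[0,0,0,4,0,0,40],[0,0,0,0,0,0,40],[0,0,0,0,0,0,40]]}}

```text
time: 5.62
ee_pos: [0.4281, 0.3377, 0.0712]
tcp_rot: [-174.0, 90.0, -162.2]
wrist_force: [-0.4, 0.1, 0.4]
opening: 0.0339
```

Run:
```python
from h import *
R,p,o=cur(); print(p,o['wrist_force'],o['opening'],o['time'])
im=vision.camera('wrist'); cv2.imwrite('pics/w6.png',cv2.resize(im[...,::-1],(800,600)))
im=vision.camera('scene'); cv2.imwrite('pics/s6.png',im[...,::-1])
crop('pics/s6.png','pics/s6d.png',175,170,40,40,15,5)
```

```text
[0.42812801 0.33773004 0.07119887] [-0.4422673   0.12621606  0.43023545] 0.03385712509353817 5.625
```

View pics/s6d.png

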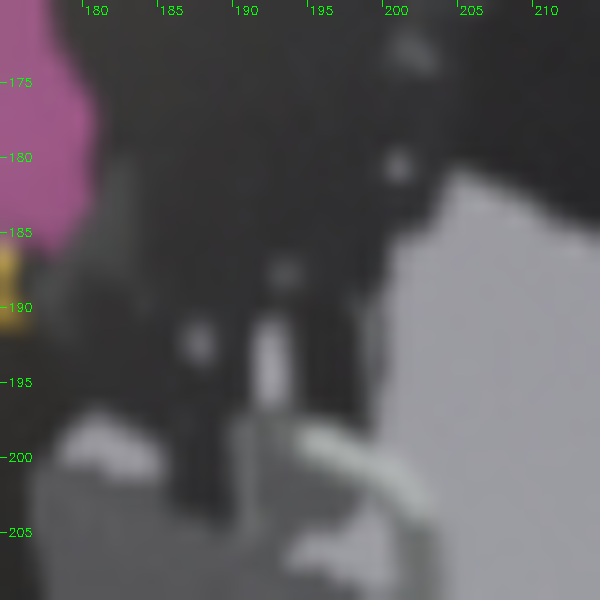

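View pics/w6.png

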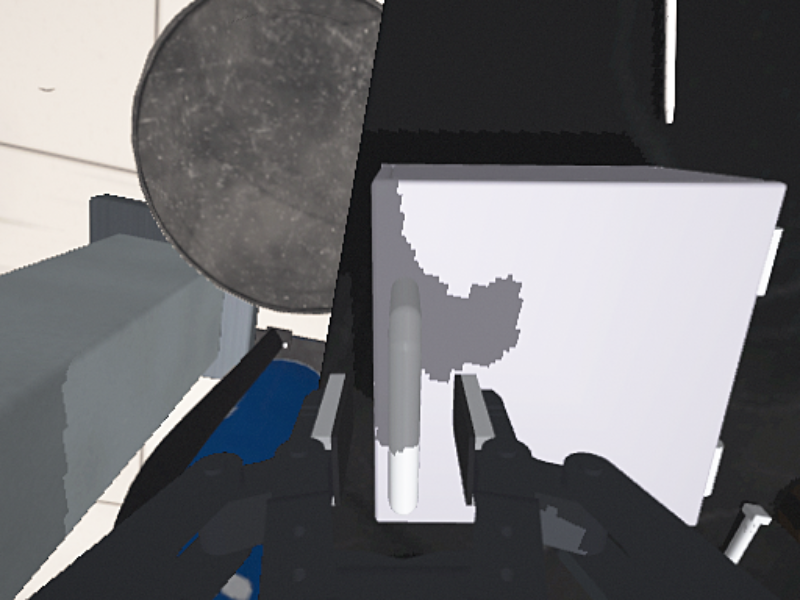

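The bar now passes between the fingers, at about (193,197) in the scene view. Closing.

Request:
{"api": "carry_out", "payload": {"increments": [[0,0,0,0,0,0,0],[0,0,0,0,0,0,0],[0,0,0,0,0,0,0],[0,0,0,0,0,0,0]], "squeeze": 40}}

```text
time: 6.22
ee_pos: [0.4285, 0.3379, 0.0714]
tcp_rot: [8.5, 89.9, 20.3]
wrist_force: [2.4, 0.0, 1.5]
opening: 0.0086
```

Run:
```python
from h import *
R,p,o=cur(); print(p,o['wrist_force'],o['opening'],o['time'])
```

```text
[0.42854694 0.33786273 0.07140879] [2.37418654 0.01339923 1.50071466] 0.008620192171581963 6.225
```

Run:
```python
import numpy as np
a0=np.pi-np.arctan2(43,128);t=np.linspace(0,1.70,25)
x=135.03*np.cos(a0-t);z=135.03*np.sin(a0-t)
px=np.round(x-x[0]);pz=np.round(z-z[0])
print([[0,0,0,int(-b),0,int(a),0] for a,b in zip(np.diff(px),np.diff(pz))])
```

```text
[[0, 0, 0, -9, 0, 3, 0], [0, 0, 0, -9, 0, 4, 0], [0, 0, 0, -8, 0, 5, 0], [0, 0, 0, -8, 0, 5, 0], [0, 0, 0, -8, 0, 6, 0], [0, 0, 0, -7, 0, 6, 0], [0, 0, 0, -7, 0, 7, 0], [0, 0, 0, -6, 0, 7, 0], [0, 0, 0, -6, 0, 8, 0], [0, 0, 0, -5, 0, 8, 0], [0, 0, 0, -5, 0, 8, 0], [0, 0, 0, -4, 0, 9, 0], [0, 0, 0, -3, 0, 9, 0], [0, 0, 0, -3, 0, 9, 0], [0, 0, 0, -2, 0, 9, 0], [0, 0, 0, -1, 0, 10, 0], [0, 0, 0, -1, 0, 9, 0], [0, 0, 0, 0, 0, 10, 0], [0, 0, 0, 1, 0, 9, 0], [0, 0, 0, 1, 0, 10, 0], [0, 0, 0, 2, 0, 9, 0], [0, 0, 0, 2, 0, 9, 0], [0, 0, 0, 4, 0, 9, 0], [0, 0, 0, 4, 0, 9, 0]]
```

Request:
{"api": "carry_out", "payload": {"increments": [[0,0,0,-9,0,3,0],[0,0,0,-9,0,4,0],[0,0,0,-8,0,5,0],[0,0,0,-8,0,5,0],[0,0,0,-8,0,6,0],[0,0,0,-7,0,6,0],[0,0,0,0,0,0,0]]}}

```text
time: 7.1
ee_pos: [0.4564, 0.3434, 0.1213]
tcp_rot: [-169.0, 90.0, -157.1]
wrist_force: [-7.4, -3.7, 3.8]
opening: 0.0082
```

Run:
```python
from h import *
R,p,o=cur(); print(p,o['wrist_force'],o['opening'],o['time'])
im=vision.camera('scene'); cv2.imwrite('pics/s7.png',im[...,::-1])
crop('pics/s7.png','pics/s7d.png',160,140,90,75,8)
```

```text
[0.45640891 0.34342685 0.1213485 ] [-7.41188621 -3.73408474  3.80542383] 0.008204951324102538 7.1
```

View pics/s7d.png

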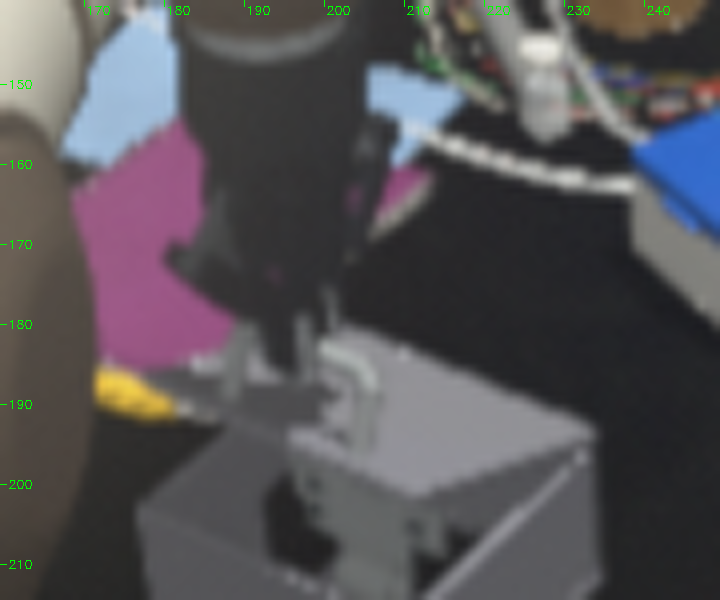

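The lid has lifted cleanly by about 25° with the bar in the grip. I'll carry on.

Request:
{"api": "carry_out", "payload": {"increments": [[0,0,0,-7,0,7,0],[0,0,0,-6,0,7,0],[0,0,0,-6,0,8,0],[0,0,0,-5,0,8,0],[0,0,0,-5,0,8,0],[0,0,0,-4,0,9,0],[0,0,0,0,0,0,0]]}}

```text
time: 8.02
ee_pos: [0.5033, 0.353, 0.1551]
tcp_rot: [-1.8, 89.9, 10.0]
wrist_force: [-4.9, -4.9, 8.4]
opening: 0.008
```

Request:
{"api": "carry_out", "payload": {"increments": [[0,0,0,-3,0,9,0],[0,0,0,-3,0,9,0],[0,0,0,-2,0,9,0],[0,0,0,-1,0,10,0],[0,0,0,-1,0,9,0],[0,0,0,0,0,10,0],[0,0,0,0,0,0,0]]}}

```text
time: 8.9
ee_pos: [0.5586, 0.3642, 0.1639]
tcp_rot: [-34.8, 89.9, -23.0]
wrist_force: [0.1, -5.1, 2.7]
opening: 0.0083
```

Run:
```python
from h import *
R,p,o=cur(); print(p,o['wrist_force'],o['opening'],o['time'],np.round(o['q'],1)); print(np.round(R,2))
im=vision.camera('scene'); cv2.imwrite('pics/s8.png',im[...,::-1])
crop('pics/s8.png','pics/s8d.png',160,110,100,75,8)
```

```text
[0.55860951 0.36422962 0.16393833] [ 0.09774449 -5.1484228   2.72858594] 0.008291974575241104 8.9 [ 3.310e+01  2.130e+01  2.630e+01  9.490e+01 -1.000e-01  1.113e+02]
[[ 0.   -0.2   0.98]
 [-0.    0.98  0.2 ]
 [-1.   -0.    0.  ]]
```

View pics/s8d.png

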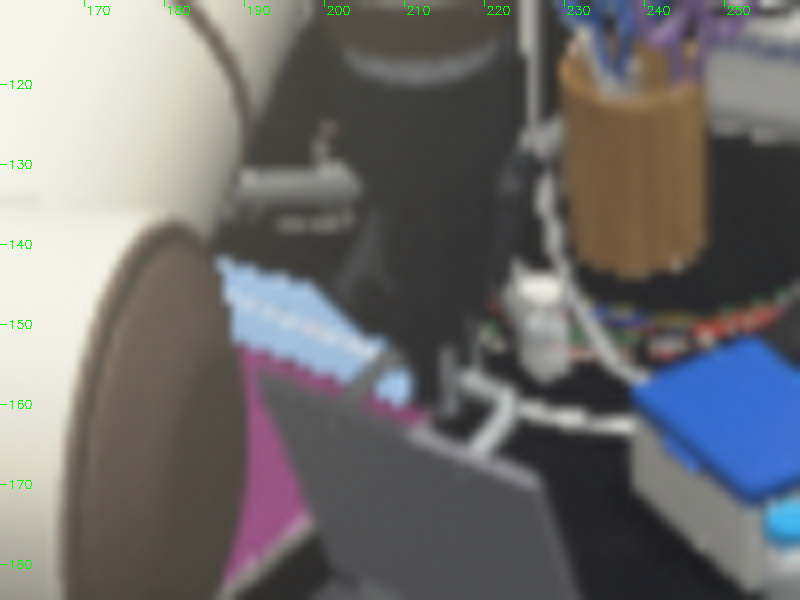

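Request:
{"api": "carry_out", "payload": {"increments": [[0,0,0,1,0,9,0],[0,0,0,1,0,10,0],[0,0,0,2,0,9,0],[0,0,0,2,0,9,0],[0,0,0,4,0,9,0],[0,0,0,4,0,9,0],[0,0,0,0,0,0,0],[0,0,0,0,0,0,0]]}}

```text
time: 9.95
ee_pos: [0.6125, 0.3758, 0.1492]
tcp_rot: [-28.8, 89.9, -17.0]
wrist_force: [2.6, -5.9, 2.0]
opening: 0.0083
```

Run:
```python
from h import *
R,p,o=cur(); print(p,o['wrist_force'],o['opening'],o['time'],np.round(o['q'],1)); print(np.round(R,2))
im=vision.camera('scene'); cv2.imwrite('pics/s9.png',im[...,::-1])
crop('pics/s9.png','pics/s9d.png',160,110,100,75,8)
im=vision.camera('wrist'); cv2.imwrite('pics/w9.png',cv2.resize(im[...,::-1],(800,600)))
```

```text
[0.6124796  0.37576224 0.14921019] [ 2.57854096 -5.87327427  1.98085195] 0.008284375260451381 9.95 [ 3.160e+01  2.940e+01  3.550e+01  9.610e+01 -1.000e-01  1.097e+02]
[[ 0.   -0.2   0.98]
 [-0.    0.98  0.2 ]
 [-1.   -0.    0.  ]]
```

View pics/s9d.png

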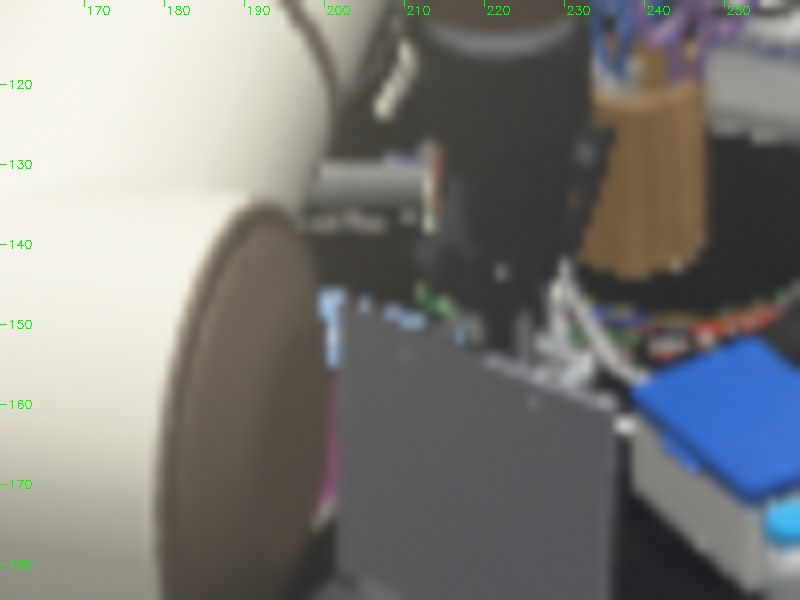

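View pics/w9.png

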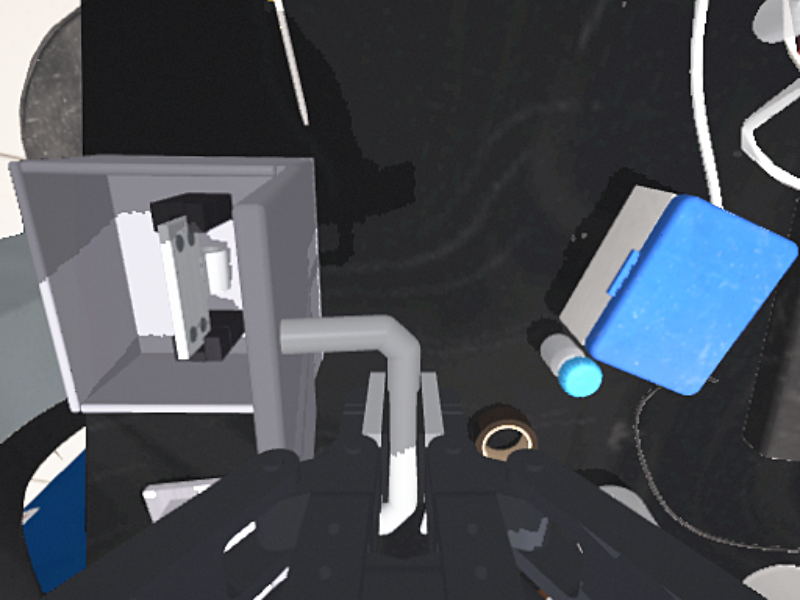

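Request:
{"api": "carry_out", "payload": {"increments": [[0,0,0,1,0,3,0],[0,0,0,0,0,0,25],[0,0,0,0,0,0,25],[0,0,0,0,0,0,25],[0,0,0,-10,0,0,25],[0,0,0,-15,0,0,25],[0,0,0,-20,0,0,25],[0,0,0,-20,0,0,25],[0,0,0,-20,0,0,25]]}}

```text
time: 11.18
ee_pos: [0.6139, 0.3769, 0.2349]
tcp_rot: [28.2, 89.9, 40.0]
wrist_force: [0.1, -0.5, -0.0]
opening: 0.0217
```

Run:
```python
from h import *
R,p,o=cur(); print(p,o['wrist_force'],o['opening'],o['time'],np.round(o['q'],1)); print(np.round(R,2))
im=vision.camera('top'); cv2.imwrite('pics/t10.png',im[...,::-1])
crop('pics/t10.png','pics/t10d.png',150,150,110,90,7)
im=vision.camera('wrist'); cv2.imwrite('pics/w10.png',cv2.resize(im[...,::-1],(800,600)))
```

```text
[0.61390344 0.37687195 0.23487277] [ 0.10256709 -0.48122008 -0.00165267] 0.0217019522826659 11.175 [ 31.5  34.7  53.  108.3   0.  109.7]
[[ 0.   -0.21  0.98]
 [ 0.    0.98  0.21]
 [-1.    0.    0.  ]]
```

View pics/t10d.png

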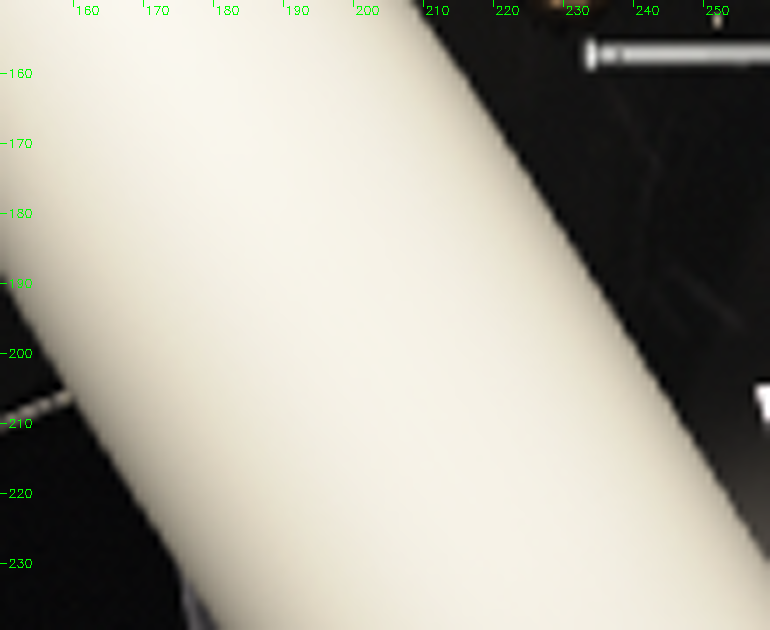

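View pics/w10.png

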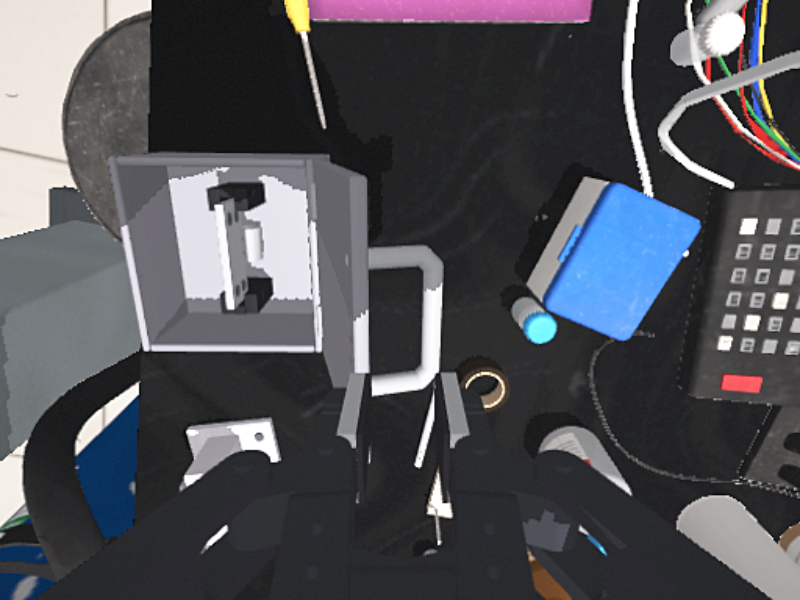

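Request:
{"api": "carry_out", "payload": {"increments": [[0,0,0,-20,0,0,50],[0,0,0,0,0,-26,50],[0,0,0,0,0,-26,50],[0,0,0,0,0,-26,50],[0,0,0,0,0,-26,50],[0,0,0,20,-3,-26,50],[0,0,0,0,0,0,50],[0,0,0,0,0,0,50],[0,0,0,0,0,0,50]]}}

```text
time: 12.4
ee_pos: [0.4884, 0.3475, 0.2338]
tcp_rot: [22.6, 89.9, 34.5]
wrist_force: [0.4, 0.9, -0.8]
opening: 0.0428
```

Run:
```python
from h import *
R,p,o=cur(); print(p,o['wrist_force'],o['opening'],o['time'],np.round(o['q'],1)); print(np.round(R,2))
np.save('o11.npy',o,allow_pickle=True)
im=vision.camera('wrist'); cv2.imwrite('pics/w11r.png',im[...,::-1]);cv2.imwrite('pics/w11.png',cv2.resize(im[...,::-1],(800,600)))
im=vision.camera('scene'); cv2.imwrite('pics/s11.png',im[...,::-1])
crop('pics/s11.png','pics/s11d.png',160,130,100,75,8)
```

```text
[0.4884356  0.34754789 0.23380448] [ 0.37225449  0.8522222  -0.78070315] 0.042836952432536934 12.4 [ 35.4  13.2  24.1 100.8  -0.  113.6]
[[ 0.   -0.21  0.98]
 [ 0.    0.98  0.21]
 [-1.    0.    0.  ]]
```

View pics/s11d.png

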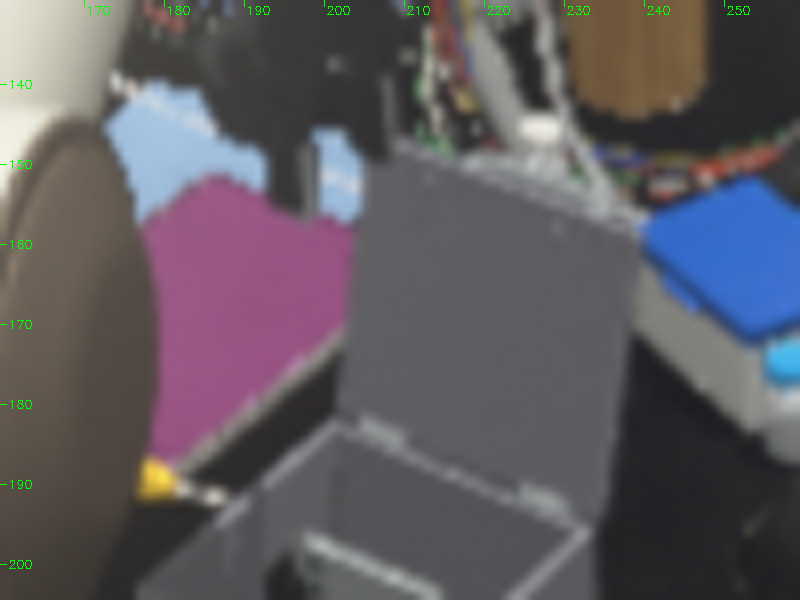

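View pics/w11.png

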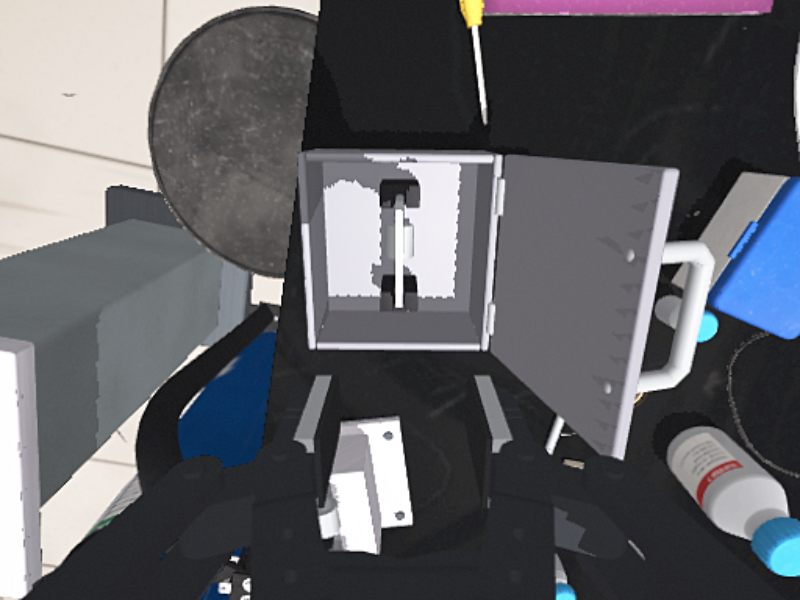

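The lid leans back on its stop. The plate's top edge runs from about (399,197) to (397,308) in the 800x600 wrist view. I'll enlarge it.

Run:
```python
from h import *
crop('pics/w11r.png','pics/w11c.png',220,110,70,95,8,5)
```

```text
(no output)
```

View pics/w11c.png

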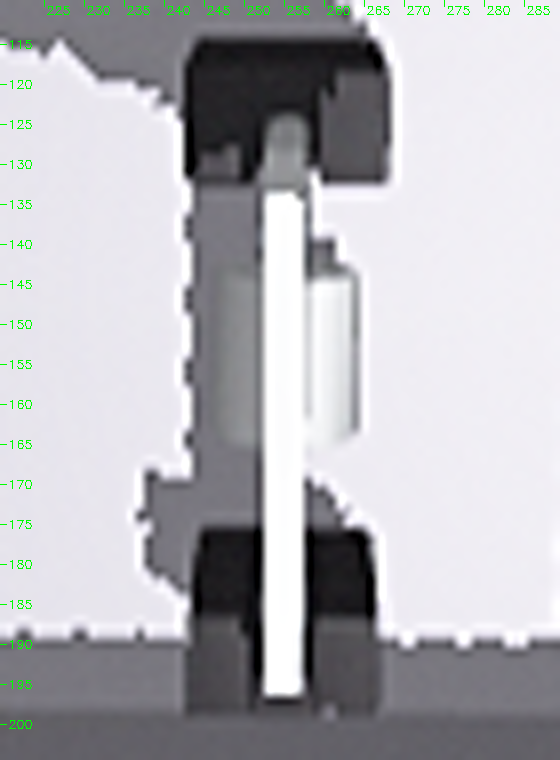

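Run:
```python
from h import *
o=np.load('o11.npy',allow_pickle=True).item()
h=atz('wrist',[(255.4,123.8),(254.9,196.4)],.075,o); print(h,h.mean(0),np.linalg.norm(h[0]-h[1]))
d=h[0]-h[1]; print(np.degrees(np.arctan2(-d[0],d[1])))
R,p,o=cur(); print(p)
plan(R,p,toolR(12),[h.mean(0)[0],h.mean(0)[1],.02])
```

```text
[[0.47749276 0.39171343 0.075     ]
 [0.49410811 0.30866042 0.075     ]] [0.48580044 0.35018693 0.075     ] 0.08469871894571389
11.31308443395476
[0.48828035 0.34747731 0.23346812]
rotvec [-0.16  0.04 -0.02] shift start axes [213.5   3.1  -2. ] end axes [213.5   3.2  -1.9]
```

Request:
{"api": "carry_out", "payload": {"increments": [[0,0,0,20,0,-2,50],[0,0,0,40,0,0,50],[0,0,0,40,0,0,50],[0,0,0,40,0,0,50],[0,0,0,25,0,0,50],[0,0,0,10,0,0,50],[0,0,0,0,0,0,50],[0,0,0,0,0,0,50],[0,0,0,0,0,0,50]]}}

```text
time: 13.62
ee_pos: [0.4861, 0.3471, 0.0594]
tcp_rot: [22.9, 89.9, 34.8]
wrist_force: [0.3, 0.2, 0.1]
opening: 0.0426
```

Run:
```python
from h import *
R,p,o=cur(); print(p,o['wrist_force'],o['opening'],o['time'],np.round(o['q'],1)); 
im=vision.camera('wrist'); cv2.imwrite('pics/w12.png',cv2.resize(im[...,::-1],(800,600)))
im=vision.camera('scene'); cv2.imwrite('pics/s12.png',im[...,::-1])
crop('pics/s12.png','pics/s12d.png',160,160,80,60,10)
```

```text
[0.48610478 0.34713734 0.05940663] [0.25621698 0.19512141 0.12250354] 0.042608141210119035 13.625 [ 35.5  10.8   1.8  81.   -0.  113.7]
```

View pics/s12d.png

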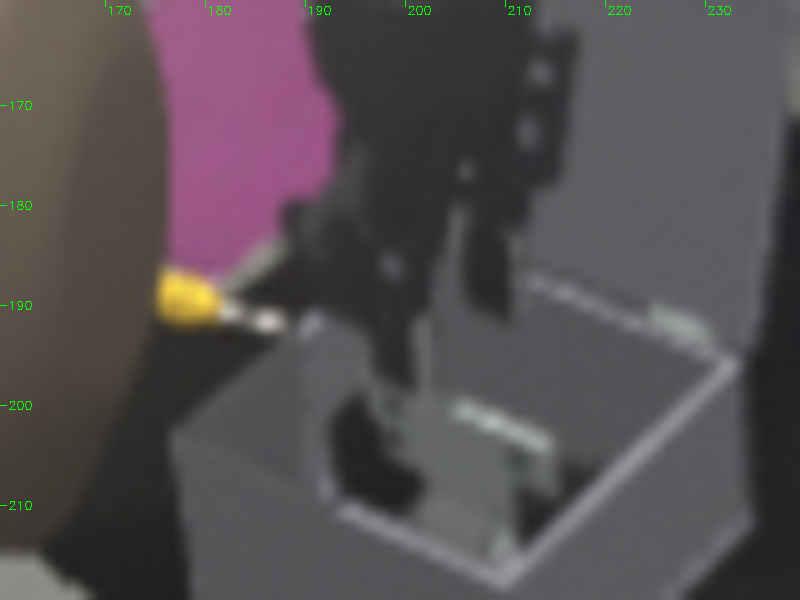

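View pics/w12.png

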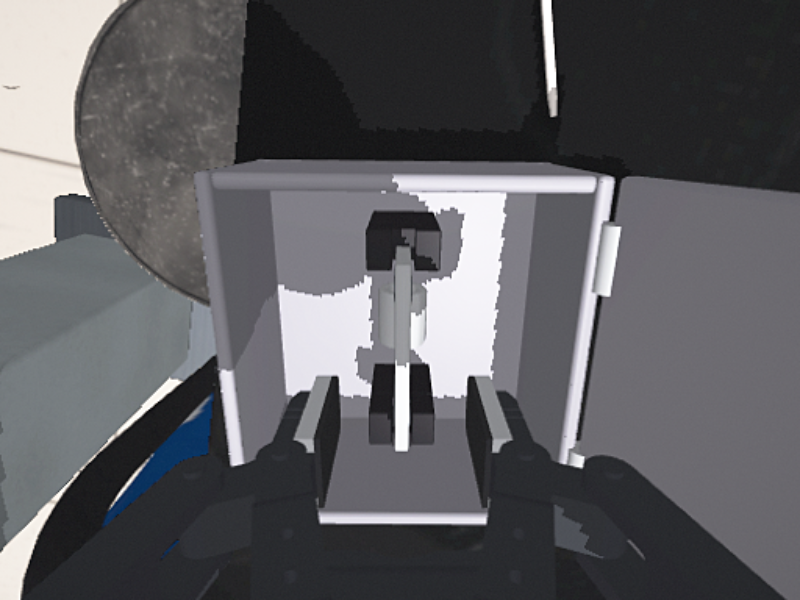

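Request:
{"api": "carry_out", "payload": {"increments": [[0,0,0,15,0,0,50],[0,0,0,15,0,0,50],[0,0,0,5,0,0,50],[0,0,0,0,0,0,50],[0,0,0,0,0,0,50]]}}

```text
time: 14.35
ee_pos: [0.4857, 0.3469, 0.0235]
tcp_rot: [25.1, 90.0, 37.0]
wrist_force: [0.2, -0.2, -0.1]
opening: 0.0427
```

Run:
```python
from h import *
R,p,o=cur(); print(p,o['wrist_force'],o['opening'],o['time'],np.round(o['q'],1)); 
im=vision.camera('wrist'); cv2.imwrite('pics/w13.png',cv2.resize(im[...,::-1],(800,600)))
im=vision.camera('scene'); cv2.imwrite('pics/s13.png',im[...,::-1])
crop('pics/s13.png','pics/s13d.png',160,160,80,60,10)
for d in (.03,.04,.05):
  q=p-d*R[:,0]; print(d,np.round(proj('scene',[q-.028*R[:,2]]),1).tolist())
```

```text
[0.48572611 0.34686206 0.02354934] [ 0.18205161 -0.1945401  -0.09571742] 0.04269652902357993 14.35 [ 35.5  11.4  -1.5  77.1   0.  113.7]
0.03 [[201.6, 209.3]]
0.04 [[201.4, 207.2]]
0.05 [[201.1, 205.0]]
```

View pics/s13d.png

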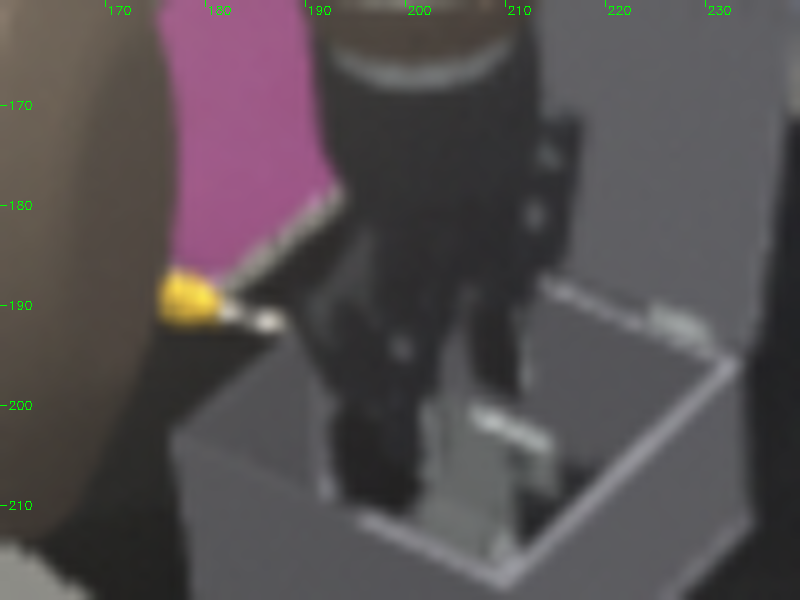

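View pics/w13.png

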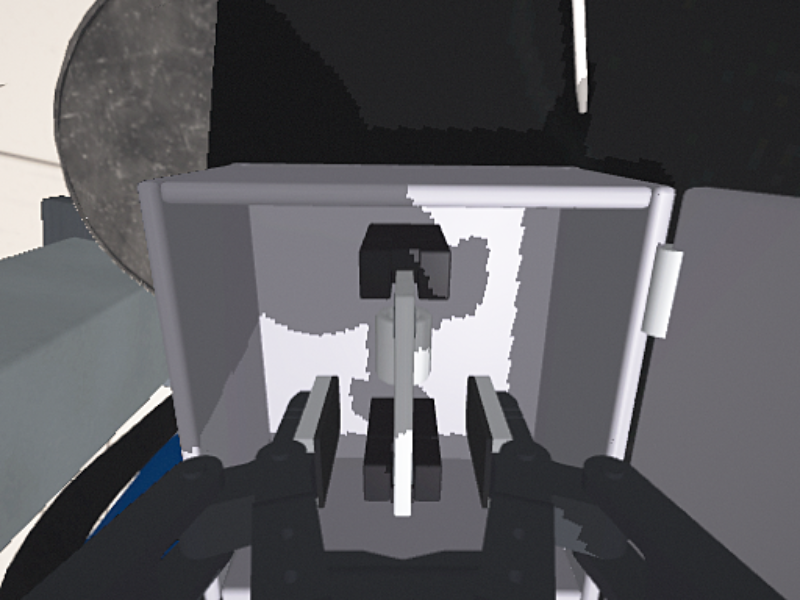

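Run:
```python
from h import *
R,p,o=cur()
h=atz('wrist',(np.array([(404,272),(404,294),(402,515)])+.5)/1.5625-.5,.075,o);print((h-p)@R)
```

```text
[[-5.12485769e-02  4.81598174e-02  5.87871029e-04]
 [-5.12508948e-02  4.16040929e-02  5.94223379e-04]
 [-5.12794538e-02 -3.76750154e-02 -1.15774973e-05]]
```

Request:
{"api": "carry_out", "payload": {"increments": [[0,0,0,5,2,0,50],[0,0,0,8,0,0,50],[0,0,0,0,0,0,50],[0,0,0,0,0,0,0],[0,0,0,0,0,0,0],[0,0,0,0,0,0,0],[0,0,0,0,0,0,0],[0,0,0,0,0,0,0]], "squeeze": 80}}

```text
time: 15.45
ee_pos: [0.4853, 0.3488, 0.0105]
tcp_rot: [19.3, 90.0, 31.2]
wrist_force: [-0.5, 0.2, 3.3]
opening: 0.0047
```

Run:
```python
from h import *
R,p,o=cur(); print(p,o['wrist_force'],o['torque'],o['opening'],o['time'],np.round(o['q'],1)); 
im=vision.camera('wrist'); cv2.imwrite('pics/w14.png',cv2.resize(im[...,::-1],(800,600)))
```

```text
[0.48529171 0.34882809 0.0105473 ] [-0.51431818  0.24776865  3.32289129] [-0.05130755 -0.04772202 -0.07430307] 0.004671549899175771 15.45 [ 35.7  11.8  -2.5  75.8  -0.  113.8]
```

View pics/w14.png

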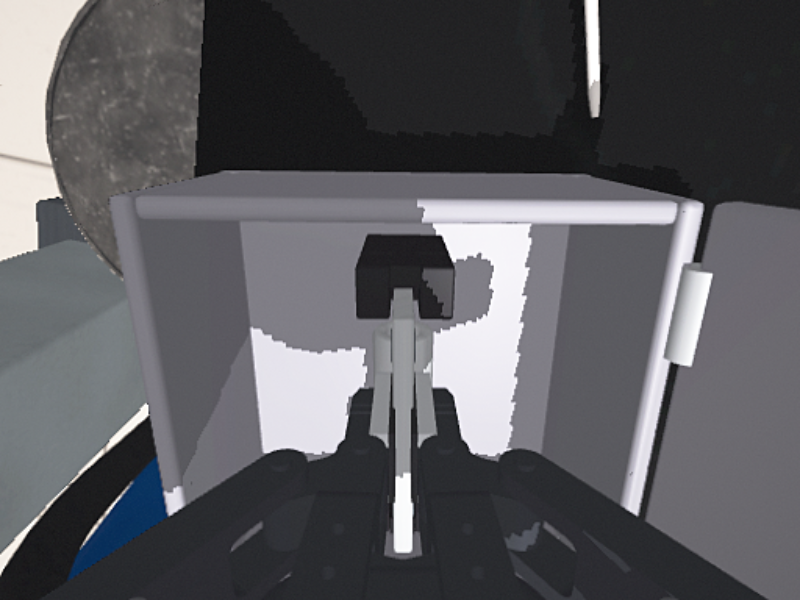

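The plate is gripped (opening 4.7 mm) with the pads at mid-width. Pulling straight up.

Request:
{"api": "carry_out", "payload": {"increments": [[0,0,0,-10,0,0,0],[0,0,0,-15,0,0,0],[0,0,0,-20,0,0,0],[0,0,0,-25,0,0,0],[0,0,0,-30,0,0,0],[0,0,0,-30,0,0,0],[0,0,0,-30,0,0,0],[0,0,0,-20,0,0,0],[0,0,0,-10,0,0,0],[0,0,0,0,0,0,0],[0,0,0,0,0,0,0]], "squeeze": 80}}

```text
time: 16.88
ee_pos: [0.4849, 0.3485, 0.1992]
tcp_rot: [-157.2, 89.9, -145.3]
wrist_force: [-0.6, -0.6, -2.6]
opening: 0.0046
```

Run:
```python
from h import *
R,p,o=cur(); print(p,o['wrist_force'],o['torque'],o['opening'],o['time'],np.round(o['q'],1)); np.save('o15.npy',o,allow_pickle=True)
im=vision.camera('wrist'); cv2.imwrite('pics/w15r.png',im[...,::-1]); cv2.imwrite('pics/w15.png',cv2.resize(im[...,::-1],(800,600)))
im=vision.camera('scene'); cv2.imwrite('pics/s15.png',im[...,::-1])
crop('pics/s15.png','pics/s15d.png',160,115,95,75,8)
```

```text
[0.48486717 0.3485204  0.19921844] [-0.5578333  -0.55924318 -2.56225259] [-0.01448267 -0.03416608  0.02825677] 0.004617172499030482 16.875 [ 35.7  11.9  18.6  96.8   0.  113.8]
```

View pics/w15.png

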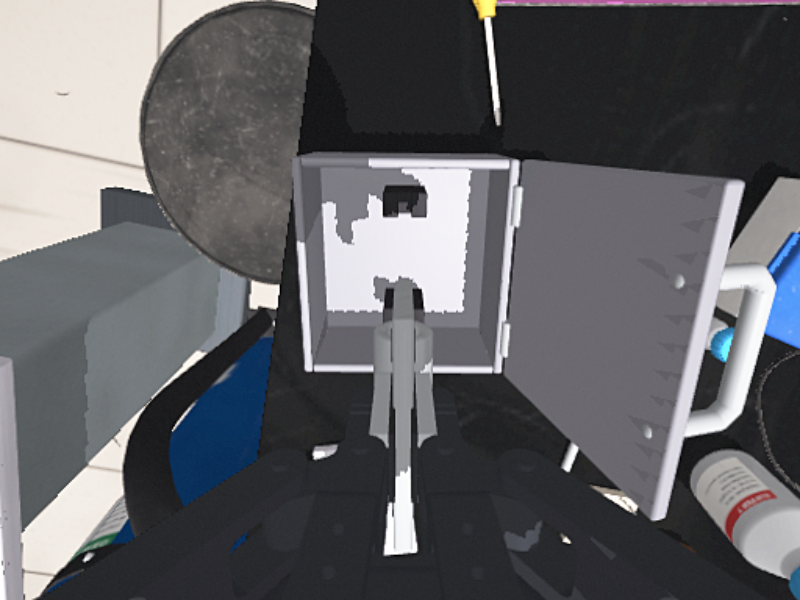

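View pics/s15d.png

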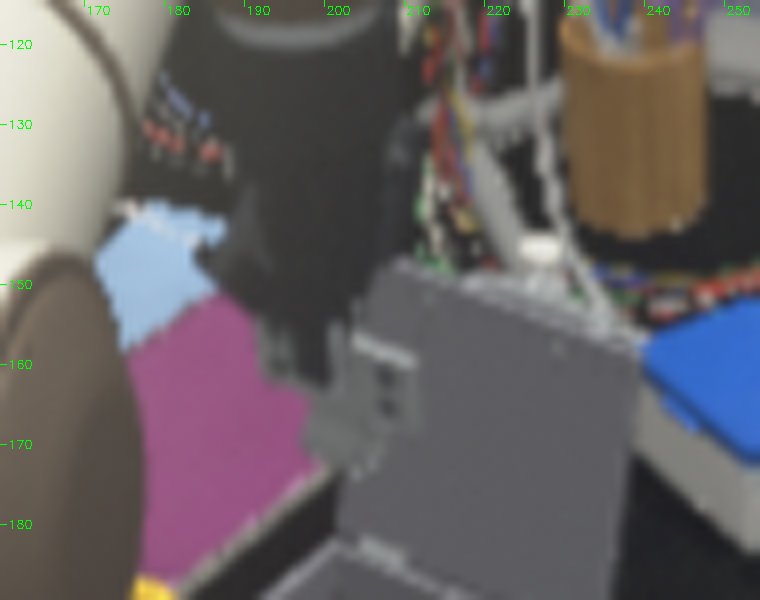

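Request:
{"api": "carry_out", "payload": {"increments": [[0,0,0,0,-30,0,0],[0,0,0,0,-40,0,0],[0,0,0,0,-45,0,0],[0,0,0,0,-45,0,0],[0,0,0,0,-40,10,0],[0,0,0,0,-30,8,0],[0,0,0,0,-19,5,0]]}}

```text
time: 17.85
ee_pos: [0.5591, 0.1084, 0.1996]
tcp_rot: [177.8, 90.0, -170.4]
wrist_force: [-0.2, 0.9, -1.8]
opening: 0.0043
```

Request:
{"api": "carry_out", "payload": {"increments": [[-5,0,0,0,0,0,0],[-10,0,0,0,0,0,0],[-10.5,0,0,0,0,0,0],[-10.5,0,0,0,0,0,0],[-10.5,0,0,0,0,0,0],[-10.5,0,0,0,0,0,0],[-10.5,0,0,0,0,0,0],[-10.5,0,0,0,0,0,0],[-10,0,0,10,0,0,0],[-8.4,0,0,8,0,0,0],[0,0,0,0,0,0,0],[0,0,0,0,0,0,0]]}}

```text
time: 19.35
ee_pos: [0.5588, 0.11, 0.1824]
tcp_rot: [-50.3, 90.0, 57.8]
wrist_force: [-0.3, 1.0, -2.6]
opening: 0.0042
```

Run:
```python
from h import *
R,p,o=cur(); print(p,o['wrist_force'],o['torque'],o['opening'],o['time'],np.round(o['q'],1)); np.save('o16.npy',o,allow_pickle=True); print(np.round(R,3))
im=vision.camera('wrist'); cv2.imwrite('pics/w16r.png',im[...,::-1]); cv2.imwrite('pics/w16.png',cv2.resize(im[...,::-1],(800,600)))
```

```text
[0.55877678 0.10995484 0.18241095] [-0.33977423  0.9845932  -2.56140022] [-0.09636265 -0.01516737 -0.01494983] 0.004223191856178887 19.35 [11.1  7.5 11.7 94.2  0.  -7. ]
[[ 0.    -0.951 -0.311]
 [ 0.    -0.311  0.951]
 [-1.    -0.     0.   ]]
```

View pics/w16.png

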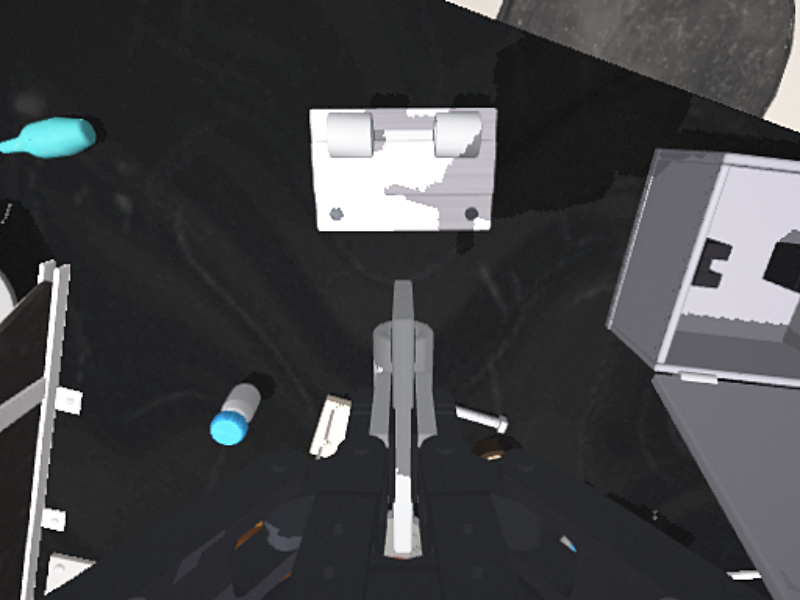

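The whole jamb is in view, with knuckles at about (350,134) and (458,134), and the held leaf below. I'll enlarge both.

Run:
```python
from h import *
crop('pics/w16r.png','pics/w16c.png',195,62,130,90,6)
crop('pics/w16r.png','pics/w16l.png',225,170,70,190,4)
```

```text
(no output)
```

View pics/w16c.png

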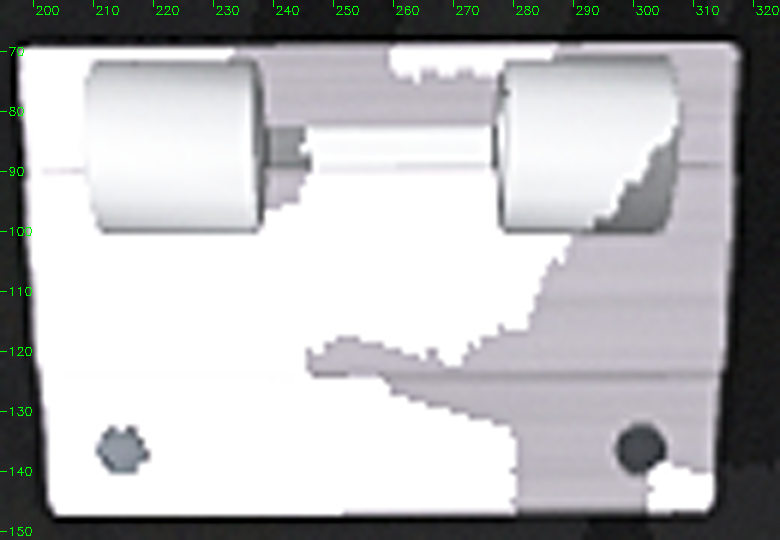

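View pics/w16l.png

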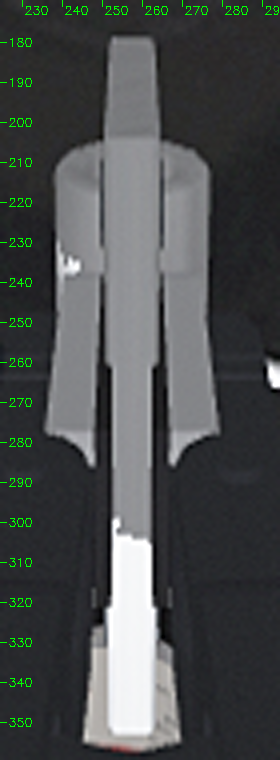

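```bash
cat > jb.py <<'E'
from h import *
from scipy.optimize import least_squares
o=np.load('o16.npy',allow_pickle=True).item()
R=Ro.from_euler('xyz',o['tcp_rot'],degrees=True).as_matrix();p=o['ee_pos']
def nat(p,x0,y0,s): return np.array(p,float)/s+[x0-.5,y0-.5]
th=np.linspace(0,2*np.pi,181)
def feats(q):
    c,s=np.cos(q[2]),np.sin(q[2]);ax=np.array([-s,c,0]);f=np.array([c,s,0])
    C=np.array([q[0],q[1],.088]);out=[]
    # left knuckle in image = -y side
    for sg in (-1,1):
        pts=[]
        for yy in (.017,.041):
            P=C+ax*sg*yy+.012*(np.cos(th)[:,None]*f+np.sin(th)[:,None]*[0,0,1]); pts.append(proj('wrist',P,o))
        mid=.5*(pts[0]+pts[1]); out+= [mid[:,1].min(),mid[:,1].max()]
        inner=proj('wrist',[C+ax*sg*.017+[0,0,.012]],o)[0,0]; outer=pts[1][:,0]
        out+=[inner, outer.min() if sg<0 else outer.max()]
    return np.array(out)
m=np.r_[nat((0,60),195,62,6)[1],nat((0,232),195,62,6)[1],nat((260,0),195,62,6)[0],nat((86,0),195,62,6)[0],
 nat((0,57),195,62,6)[1],nat((0,232),195,62,6)[1],nat((502,0),195,62,6)[0],nat((680,0),195,62,6)[0]]
r=least_squares(lambda q:feats(q)-m,[.483,.085,.32]);print(np.round([r.x[0],r.x[1],np.degrees(r.x[2])],4),np.round(r.fun,2))
# leaf top edge in tool frame
for d in (.060,.0645,.069):
    z=p[2]+d
    h=atz('wrist',[nat((132,138),225,170,4),nat((131,735),225,170,4)],z,o); t=(h-p)@R; print(d,np.round(t*1e3,1).tolist(),'len',np.linalg.norm(h[0]-h[1]))
E
python3 jb.py
```

```text
[ 0.4791  0.085  18.2826] [-0.6   0.69 -0.51 -1.11 -0.34  0.45  0.85  0.77]
0.06 [[-60.0, 36.6, 0.5], [-60.0, -45.5, 0.3]] len 0.08209242096566265
0.0645 [[-64.5, 38.4, 0.5], [-64.5, -40.7, 0.4]] len 0.07903194100601318
0.069 [[-69.0, 40.1, 0.5], [-69.0, -35.8, 0.4]] len 0.07597146104636365
```

Request:
{"api": "carry_out", "payload": {"increments": [[5,0,0,0,0,0,0],[9.9,0,0,0,0,0,0],[10,0,0,0,0,0,0],[10,0,0,0,0,0,0],[10,0,0,0,0,0,0],[10,0,0,0,0,0,0],[10,0,0,0,0,0,0],[10,0,0,0,0,0,0],[10,0,0,0,0,0,0],[5,0,0,0,0,0,0],[0,0,0,0,0,0,0]]}}

```text
time: 20.78
ee_pos: [0.5589, 0.1098, 0.1826]
tcp_rot: [-6.2, 90.0, 12.2]
wrist_force: [0.7, -0.3, -2.7]
opening: 0.0044
```

Request:
{"api": "carry_out", "payload": {"increments": [[0,0,0,0,0,-15,0],[0,0,0,0,0,-25,0],[0,0,0,0,1,-25,0],[0,0,0,5,1,-18,0],[0,0,0,10,0.5,0,0],[0,0,0,10,0,0,0],[0,0,0,5,0,0,0],[0,0,0,0,0,0,0],[0,0,0,0,0,0,0],[0,0,0,0,0,0,0]]}}

```text
time: 22.02
ee_pos: [0.4795, 0.086, 0.1525]
tcp_rot: [-6.1, 90.0, 12.2]
wrist_force: [-0.5, 0.0, -2.8]
opening: 0.0044
```

Run:
```python
from h import *
R,p,o=cur(); print(p,o['wrist_force'],o['torque'],o['opening'],o['time'],np.round(o['q'],1)); np.save('o17.npy',o,allow_pickle=True); print(np.round(R,3)); plan(R,p,toolR(18.28),[.479,.0864,.15])
im=vision.camera('wrist'); cv2.imwrite('pics/w17r.png',im[...,::-1]); cv2.imwrite('pics/w17.png',cv2.resize(im[...,::-1],(800,600)))
im=vision.camera('scene'); cv2.imwrite('pics/s17.png',im[...,::-1])
crop('pics/s17.png','pics/s17d.png',220,190,85,75,8)
```

```text
[0.47947605 0.0860097  0.15245032] [-0.46564339  0.01357712 -2.8072718 ] [-0.01067599  0.02155508  0.00080635] 0.004371346181338483 22.025 [10.2 -4.3 -3.6 90.6  0.  81.8]
[[ 0.    -0.315  0.949]
 [ 0.     0.949  0.315]
 [-1.    -0.     0.   ]]
rotvec [0.08 0.03 0.  ] shift start axes [ 2.5  0.5 -0.3] end axes [ 2.5  0.5 -0.3]
```

View pics/w17.png

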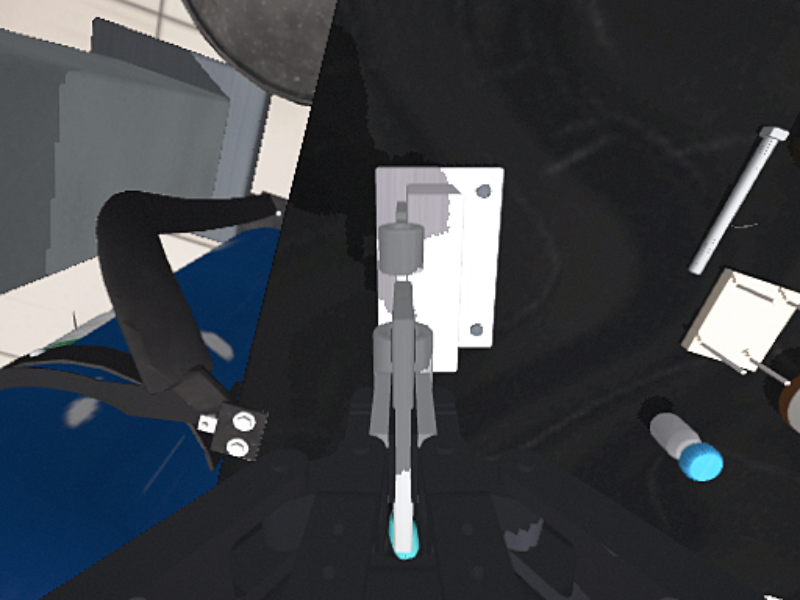

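View pics/s17d.png

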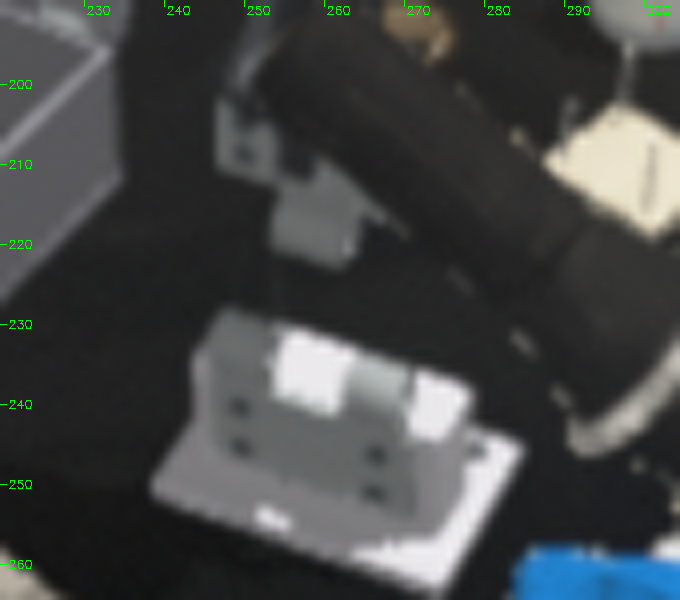

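Run:
```python
from h import *
crop('pics/w17r.png','pics/w17c.png',225,120,65,125,6,5)
o=np.load('o17.npy',allow_pickle=True).item()
R=Ro.from_euler('xyz',o['tcp_rot'],degrees=True).as_matrix();p=o['ee_pos']
th=np.linspace(0,2*np.pi,181)
a=np.radians(18.28);f=np.array([np.cos(a),np.sin(a),0]);ax=np.array([-np.sin(a),np.cos(a),0]);C=np.array([.4791,.085,.088])
for yy in (.041,.017):
    P=proj('wrist',C+ax*yy+.012*(np.cos(th)[:,None]*f+np.sin(th)[:,None]*[0,0,1]),o); print('fixed',yy,P.min(0),P.max(0))
for yy in (.014,-.014):
    P=proj('wrist',p+R@np.array([-.0095,yy-.0015,.0003])+.012*(np.cos(th)[:,None]*f+np.sin(th)[:,None]*[0,0,1]),o); print('leaf',yy,P.min(0),P.max(0))
```

```text
fixed 0.041 [241.36030941 141.60100433] [271.05652763 147.01530529]
fixed 0.017 [241.82512618 169.07853393] [270.59029817 176.87560725]
leaf 0.014 [237.76194135 204.19307202] [277.21390476 219.6390859 ]
leaf -0.014 [238.68022866 242.72257537] [276.29517602 262.20381434]
```

View pics/w17c.png

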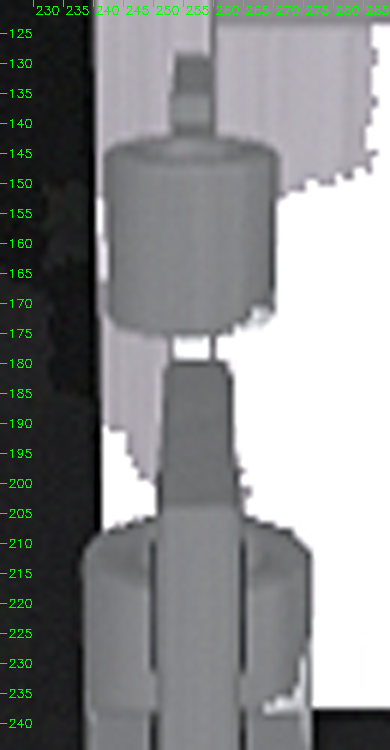

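Predicted and measured knuckle outlines agree to about 0.5 px across and 1.5 px along the axis. I'll correct sideways slightly and go down to just above the knuckles.

Request:
{"api": "carry_out", "payload": {"increments": [[0,0,0,15,1.2,-0.3,0],[0,0,0,15,0,0,0],[0,0,0,12,0,0,0],[0,0,0,5,0,0,0],[0,0,0,0,0,0,0],[0,0,0,0,0,0,0],[0,0,0,0,0,0,0]]}}

```text
time: 23.0
ee_pos: [0.4788, 0.0871, 0.1057]
tcp_rot: [-8.7, 90.0, 9.7]
wrist_force: [0.4, 0.4, -2.3]
opening: 0.0043
```

```bash
cat > look.py <<'E'
import sys
from h import *
k=sys.argv[1]
R,p,o=cur(); print(p,o['wrist_force'],o['torque'],o['opening'],o['time']); np.save(f'o{k}.npy',o,allow_pickle=True)
im=vision.camera('wrist'); cv2.imwrite(f'pics/w{k}r.png',im[...,::-1])
im=vision.camera('scene'); cv2.imwrite(f'pics/s{k}.png',im[...,::-1])
crop(f'pics/s{k}.png',f'pics/s{k}d.png',232,205,55,45,14,5)
crop(f'pics/w{k}r.png',f'pics/w{k}c.png',215,120,85,95,6,5)
E
python3 look.py 18
```

```text
[0.47884477 0.08706126 0.10567902] [ 0.39253366  0.43343286 -2.30844542] [ 0.00500132 -0.0248067  -0.03283013] 0.004347079400062993 23.0
```

View pics/w18c.png

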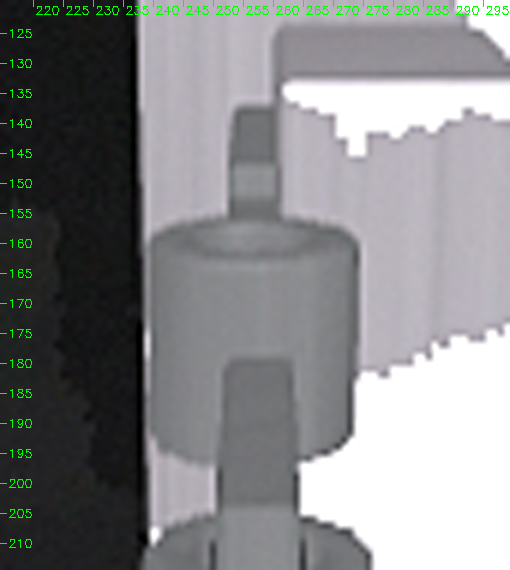

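View pics/s18d.png

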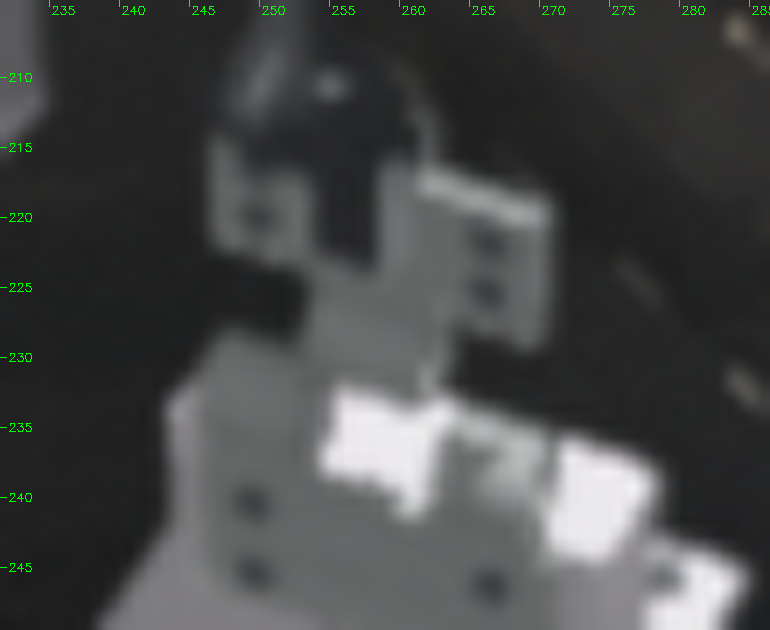

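```bash
cat > pred.py <<'E'
import sys
from h import *
o=np.load(f'o{sys.argv[1]}.npy',allow_pickle=True).item()
R=Ro.from_euler('xyz',o['tcp_rot'],degrees=True).as_matrix();p=o['ee_pos']
th=np.linspace(0,2*np.pi,181)
a=np.radians(18.28);f=np.array([np.cos(a),np.sin(a),0]);ax=np.array([-np.sin(a),np.cos(a),0]);C=np.array([.4791,.085,.088])
for cam in('wrist','scene'):
  for yy in (.041,.017,-.017,-.041):
    P=proj(cam,C+ax*yy+.012*(np.cos(th)[:,None]*f+np.sin(th)[:,None]*[0,0,1]),o); print(cam,'fixed',yy,np.round(P.min(0),1),np.round(P.max(0),1))
  for yy in (.014,-.014):
    P=proj(cam,p+R@np.array([-.0095,yy-.0015,.0003])+.012*(np.cos(th)[:,None]*f+np.sin(th)[:,None]*[0,0,1]),o); print(cam,'leaf',yy,np.round(P.min(0),1),np.round(P.max(0),1))
  q=p+R@np.array([-.0095,-.0015,.0003]); print(cam,'plate top corners',np.round(proj(cam,[q+ax*.04+[0,0,.055],q-ax*.04+[0,0,.055]],o),1).tolist())
E
python3 pred.py 18
```

```text
wrist fixed 0.041 [238.4 154.9] [274.5 163.1]
wrist fixed 0.017 [239.  187.3] [273.8 198.9]
wrist fixed -0.017 [239.9 229.5] [272.9 245. ]
wrist fixed -0.041 [240.4 257. ] [272.4 274.8]
wrist leaf 0.014 [237.8 204.2] [277.2 219.6]
wrist leaf -0.014 [238.7 242.7] [276.3 262.2]
wrist plate top corners [[257.9, 205.4], [257.6, 356.0]]
scene fixed 0.041 [245.7 227.9] [249.  235.2]
scene fixed 0.017 [252.5 230.2] [255.8 237.5]
scene fixed -0.017 [262.3 233.5] [265.5 240.8]
scene fixed -0.041 [269.3 235.9] [272.4 243.2]
scene leaf 0.014 [253.3 224.1] [256.6 231.5]
scene leaf -0.014 [261.4 226.8] [264.7 234.2]
scene plate top corners [[247.3, 212.4], [271.1, 220.1]]
```

Request:
{"api": "carry_out", "payload": {"increments": [[0,0,0,0,0.3,-0.5,0],[0,0,0,5,0,0,0],[0,0,0,5,0,0,0],[0,0,0,5,0,0,0],[0,0,0,4,0,0,0],[0,0,0,3,0,0,0],[0,0,0,0,0,0,0],[0,0,0,0,0,0,0]]}}

```text
time: 24.1
ee_pos: [0.4781, 0.0871, 0.0833]
tcp_rot: [-4.4, 90.0, 13.9]
wrist_force: [0.4, 0.2, -2.7]
opening: 0.0042
```

```bash
python3 look.py 19; python3 pred.py 19
```

```text
[0.47808897 0.08713945 0.08333775] [ 0.41403894  0.24752676 -2.66561775] [ 0.07252873 -0.02864042  0.02912747] 0.004194602176585418 24.1
wrist fixed 0.041 [237.4 163. ] [277.7 173.3]
wrist fixed 0.017 [238.2 198.5] [276.8 212.8]
wrist fixed -0.017 [239.2 244.3] [275.7 263.3]
wrist fixed -0.041 [239.8 273.9] [275.  295.6]
wrist leaf 0.014 [237.8 204.2] [277.2 219.6]
wrist leaf -0.014 [238.7 242.7] [276.3 262.2]
wrist plate top corners [[257.8, 205.3], [257.5, 356.0]]
scene fixed 0.041 [245.7 227.9] [249.  235.2]
scene fixed 0.017 [252.5 230.2] [255.8 237.5]
scene fixed -0.017 [262.3 233.5] [265.5 240.8]
scene fixed -0.041 [269.3 235.9] [272.4 243.2]
scene leaf 0.014 [253.1 229.3] [256.4 236.6]
scene leaf -0.014 [261.2 232. ] [264.4 239.4]
scene plate top corners [[247.2, 217.8], [270.7, 225.5]]
```

View pics/w19c.png

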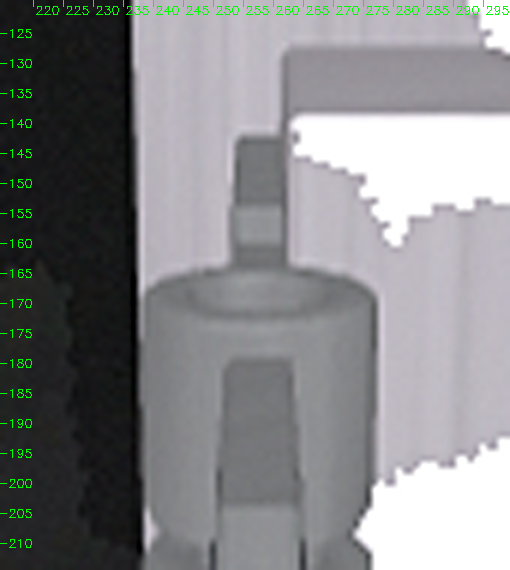

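View pics/s19d.png

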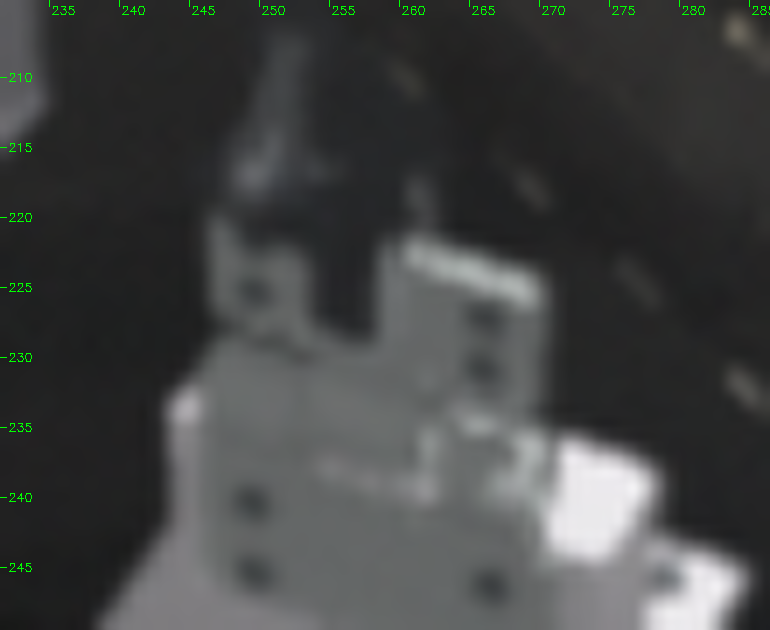

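Run:
```python
from h import *
o=np.load('o19.npy',allow_pickle=True).item()
R=Ro.from_euler('xyz',o['tcp_rot'],degrees=True).as_matrix();p=o['ee_pos']
ax=R[:,1];f=R[:,2]
for dd in (.0055,.0095,.0135):
  q=p+R@np.array([-dd,-.0015,.0003])
  P=[q+ax*.04+[0,0,.018]-f*.003,q+ax*.014+[0,0,.018]-f*.003,q+[0,0,.018]-f*.003-ax*.04,q+[0,0,.055]-f*.003-ax*.04,q+[0,0,.055]+f*.003-ax*.04]
  print(dd,np.round((proj('scene',P)-[231.5,204.5])*14).tolist())
a=np.radians(18.28);f=np.array([np.cos(a),np.sin(a),0]);ax=np.array([-np.sin(a),np.cos(a),0]);C=np.array([.4791,.085,.088])
th=np.linspace(0,2*np.pi,361)
for yy in (.041,.017,-.017,-.041):
    P=proj('scene',C+ax*yy+.012*(np.cos(th)[:,None]*f+np.sin(th)[:,None]*[0,0,1])); i=P[:,1].argmin(); print(np.round((P[i]-[231.5,204.5])*14))
im=cv2.imread('pics/s19.png')[205:245,240:280]
im=cv2.resize(im,(720,600),interpolation=cv2.INTER_LANCZOS4); im=cv2.convertScaleAbs(im,alpha=1.8); cv2.imwrite('pics/s19e.png',im)
```

```text
0.0055 [[216.0, 328.0], [320.0, 363.0], [540.0, 437.0], [543.0, 316.0], [555.0, 299.0]]
0.0095 [[216.0, 315.0], [320.0, 350.0], [540.0, 424.0], [544.0, 303.0], [555.0, 286.0]]
0.0135 [[216.0, 302.0], [320.0, 337.0], [541.0, 411.0], [544.0, 290.0], [555.0, 272.0]]
[237. 328.]
[332. 360.]
[469. 406.]
[567. 439.]
```

View pics/s19e.png

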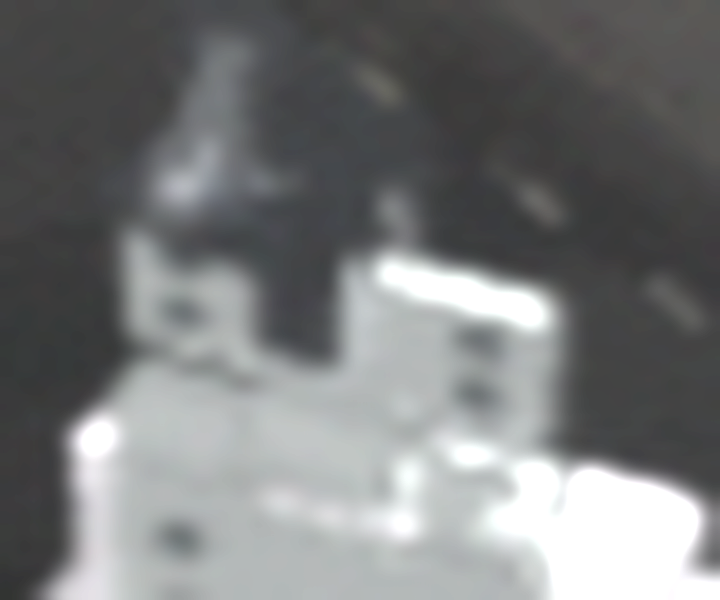

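Request:
{"api": "carry_out", "payload": {"increments": [[0,0,0,2.3,0,0,0],[0,0,0,2,0,0.2,0],[0,0,0,0,0,0,0],[0,0,0,0,0,0,0],[0,0,0,0,0,0,0]]}}

```text
time: 24.82
ee_pos: [0.4782, 0.0872, 0.079]
tcp_rot: [-22.5, 90.0, -4.1]
wrist_force: [-0.4, -0.4, -2.8]
opening: 0.0046
```

```bash
python3 look.py 20; python3 pred.py 20|grep -v top
python3 - <<'E'
from h import *
im=cv2.imread('pics/s20.png')[205:245,240:280]
im=cv2.resize(im,(720,600),interpolation=cv2.INTER_LANCZOS4); im=cv2.convertScaleAbs(im,alpha=1.6); cv2.imwrite('pics/s20e.png',im)
E
```

```text
[0.47823455 0.08718021 0.0789566 ] [-0.41308786 -0.36803553 -2.80304392] [-0.01800351 -0.01637811  0.02591085] 0.0045837568222896145 24.825
wrist fixed 0.041 [236.7 164.7] [277.9 175.5]
wrist fixed 0.017 [237.5 200.8] [277.  215.9]
wrist fixed -0.017 [238.5 247.4] [275.8 267.3]
wrist fixed -0.041 [239.2 277.5] [275.1 300.2]
wrist leaf 0.014 [237.8 204.2] [277.2 219.6]
wrist leaf -0.014 [238.7 242.7] [276.3 262.2]
scene fixed 0.041 [245.7 227.9] [249.  235.2]
scene fixed 0.017 [252.5 230.2] [255.8 237.5]
scene fixed -0.017 [262.3 233.5] [265.5 240.8]
scene fixed -0.041 [269.3 235.9] [272.4 243.2]
scene leaf 0.014 [253.1 230.3] [256.4 237.6]
scene leaf -0.014 [261.2 233. ] [264.4 240.3]
```

View pics/w20c.png

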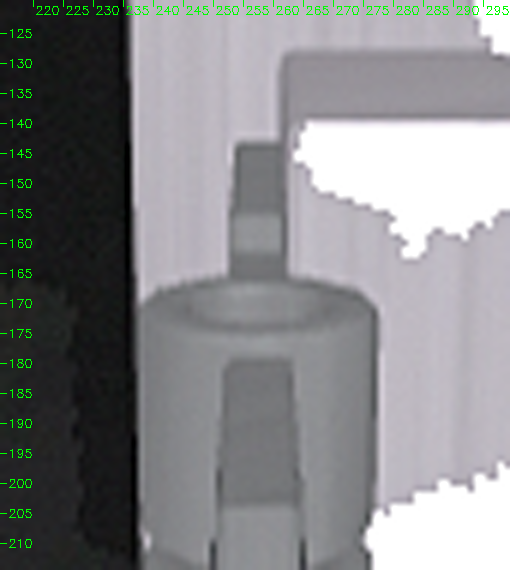

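View pics/s20e.png

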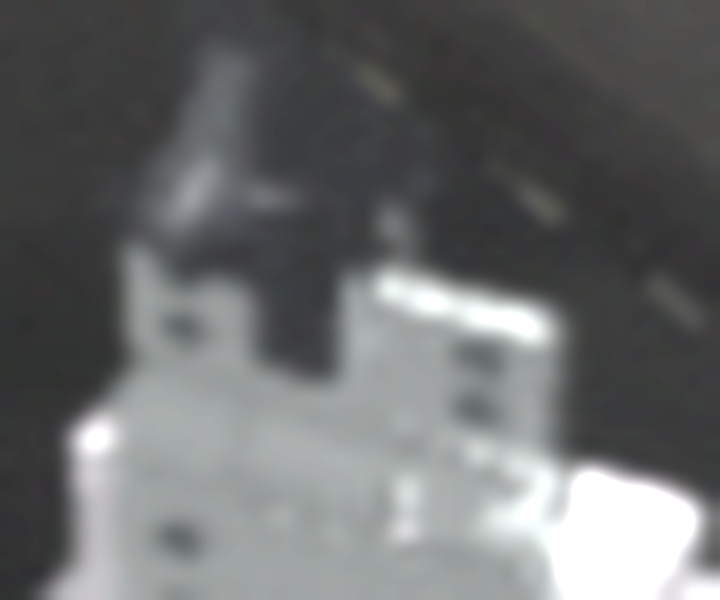

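Run:
```python
from h import *
crop('pics/w20r.png','pics/w20j.png',228,190,60,55,12,5)
im=cv2.imread('pics/w20j.png'); cv2.imwrite('pics/w20j.png',cv2.convertScaleAbs(im,alpha=1.5))
```

```text
(no output)
```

View pics/w20j.png

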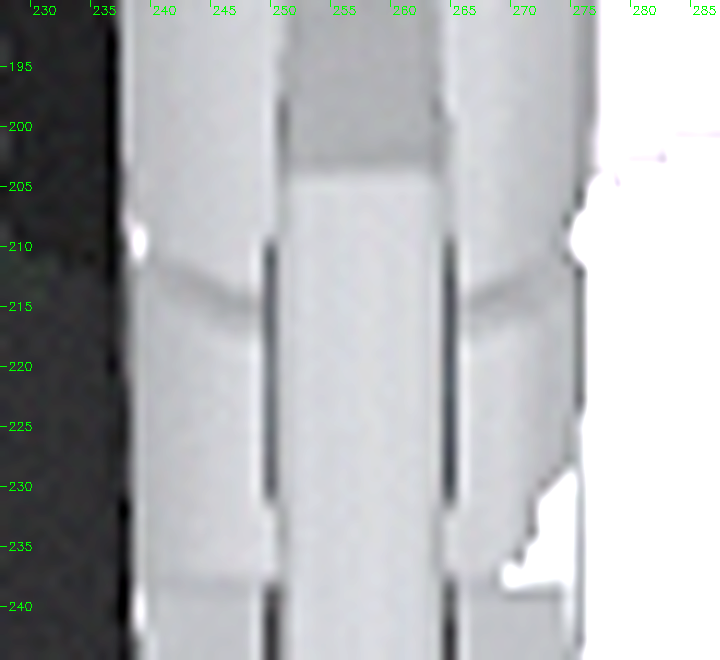

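The camera checks on height disagree by a few mm. I'll get it by gentle touch instead: aligned, the plate edge should be 6 mm above the knuckles.

Request:
{"api": "carry_out", "payload": {"increments": [[0,0,0,1,0,0,0],[0,0,0,1,0,0,0],[0,0,0,0,0,0,0],[0,0,0,0,0,0,0]]}}

```text
time: 25.42
ee_pos: [0.4782, 0.0872, 0.0769]
tcp_rot: [147.9, 90.0, 166.2]
wrist_force: [0.3, -0.4, -2.6]
opening: 0.0043
```

Request:
{"api": "carry_out", "payload": {"increments": [[0,0,0,1,0,0,0],[0,0,0,0,0,0,0],[0,0,0,0,0,0,0]]}}

```text
time: 25.8
ee_pos: [0.4782, 0.0872, 0.0759]
tcp_rot: [153.2, 90.0, 171.5]
wrist_force: [0.8, -0.2, -2.9]
opening: 0.0043
```

Request:
{"api": "carry_out", "payload": {"increments": [[0,0,0,1,0,0,0],[0,0,0,0,0,0,0],[0,0,0,0,0,0,0]]}}

```text
time: 26.18
ee_pos: [0.4782, 0.0872, 0.0749]
tcp_rot: [177.0, 90.0, -164.6]
wrist_force: [-0.7, -0.8, -1.6]
opening: 0.0044
```

Request:
{"api": "carry_out", "payload": {"increments": [[0,0,0,0.7,0,0,0],[0,0,0,0,0,0,0],[0,0,0,0,0,0,0]]}}

```text
time: 26.55
ee_pos: [0.4782, 0.0872, 0.0742]
tcp_rot: [131.1, 90.0, 149.5]
wrist_force: [-0.0, 0.3, -3.1]
opening: 0.0046
```

Request:
{"api": "carry_out", "payload": {"increments": [[0,0,0,0.7,0,0,0],[0,0,0,0,0,0,0],[0,0,0,0,0,0,0]]}}

```text
time: 26.92
ee_pos: [0.4782, 0.0872, 0.0735]
tcp_rot: [-142.4, 90.0, -124.1]
wrist_force: [0.5, -0.3, -2.2]
opening: 0.0046
```

Request:
{"api": "carry_out", "payload": {"increments": [[0,0,0,0.6,0,0,0],[0,0,0,0,0,0,0],[0,0,0,0,0,0,0]]}}

```text
time: 27.3
ee_pos: [0.4782, 0.0872, 0.0729]
tcp_rot: [-158.3, 90.0, -139.9]
wrist_force: [0.4, 0.6, -2.2]
opening: 0.0045
```

Request:
{"api": "carry_out", "payload": {"increments": [[0,0,0,0.6,0,0,0],[0,0,0,0,0,0,0],[0,0,0,0,0,0,0]]}}

```text
time: 27.68
ee_pos: [0.4782, 0.0872, 0.0723]
tcp_rot: [102.7, 90.0, 121.0]
wrist_force: [-1.1, -0.1, -1.6]
opening: 0.0045
```

Request:
{"api": "carry_out", "payload": {"increments": [[0,0,0,0.6,0,0,0],[0,0,0,0,0,0,0],[0,0,0,0,0,0,0]]}}

```text
time: 28.05
ee_pos: [0.4783, 0.0872, 0.0721]
tcp_rot: [-4.0, 90.0, 14.3]
wrist_force: [-2.4, 1.0, 3.2]
opening: 0.0046
```

Contact came at TCP z ≈ 0.0722, so the bores line up at 0.0782. Going up to that height.

Request:
{"api": "carry_out", "payload": {"increments": [[0,0,0,-3.5,0,0,0],[0,0,0,-2.9,0,0,0],[0,0,0,0,0,0,0],[0,0,0,0,0,0,0],[0,0,0,0,0,0,0]]}}

```text
time: 28.68
ee_pos: [0.4781, 0.0872, 0.0779]
tcp_rot: [167.8, 90.0, -173.8]
wrist_force: [0.3, 0.1, -2.6]
opening: 0.0043
```

```bash
python3 look.py 21
python3 - <<'E'
from h import *
crop('pics/w21r.png','pics/w21j.png',228,160,60,60,12,5)
R,p,o=cur(); plan(R,p,toolR(18.28),p)
E
```

```text
[0.47811406 0.08718196 0.07793803] [ 0.26120637  0.05837334 -2.56071152] [-0.01545191 -0.02769292 -0.02767986] 0.004270928469228307 28.675
rotvec [ 0.08 -0.01 -0.  ] shift start axes [0. 0. 0.] end axes [0. 0. 0.]
```

View pics/w21j.png

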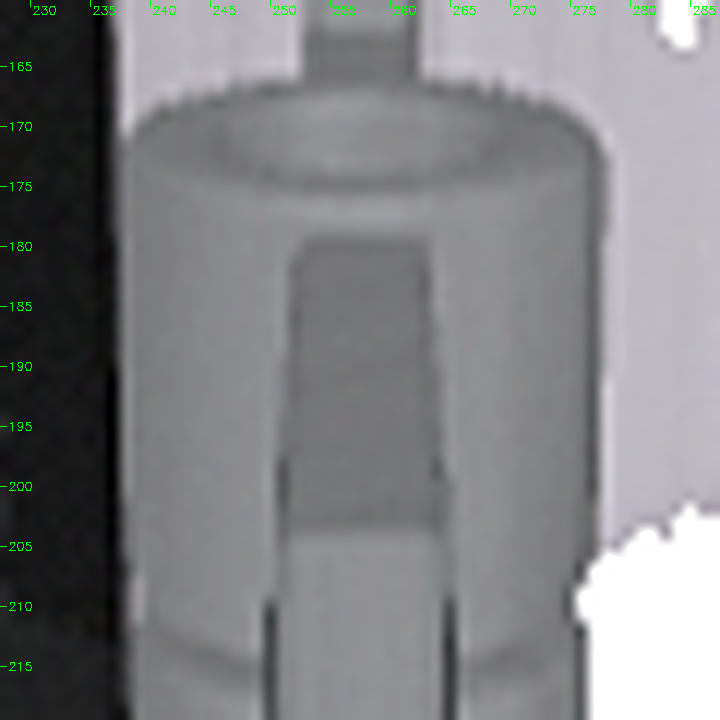

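Request:
{"api": "carry_out", "payload": {"increments": [[0,0,0,-0.2,1,0.1,0],[0,0,0,0,1,0,0],[0,0,0,0,0,0,0],[0,0,0,0,0,0,0]]}}

```text
time: 29.28
ee_pos: [0.4777, 0.089, 0.0783]
tcp_rot: [-76.2, 90.0, -57.9]
wrist_force: [0.5, -2.0, -2.3]
opening: 0.0045
```

Request:
{"api": "carry_out", "payload": {"increments": [[0,0,0,0,-2,0,0],[0,0,0,0,-1,0,0],[0,0,0,0,-1,0,0],[0,0,0,0,0,0,0],[0,0,0,0,0,0,0]]}}

```text
time: 29.9
ee_pos: [0.4789, 0.0854, 0.0783]
tcp_rot: [44.2, 90.0, 62.6]
wrist_force: [-0.0, 0.2, -1.6]
opening: 0.0046
```

Touch came at +1.9 mm along the axis and not at -2 mm, so the centre of the gap is about 1.1 mm to -y. Setting that.

Request:
{"api": "carry_out", "payload": {"increments": [[0,0,0,0,0.9,0,0],[0,0,0,0,0,0,0],[0,0,0,0,0,0,0],[0,0,0,0,0,0,0]]}}

```text
time: 30.4
ee_pos: [0.4786, 0.0862, 0.0783]
tcp_rot: [-44.7, 90.0, -26.3]
wrist_force: [0.5, 0.6, -2.1]
opening: 0.0044
```

```bash
python3 look.py 22
python3 - <<'E'
from h import *
R,p,o=cur(); plan(R,p,toolR(18.28),p)
im=cv2.imread('pics/s22.png'); cv2.imwrite('pics/s22b.png',cv2.resize(im,(800,600)))
crop('pics/w22r.png','pics/w22j.png',228,160,60,60,12,5)
E
```

```text
[0.4786471  0.08618096 0.07829838] [ 0.49320462  0.61559707 -2.13243603] [-0.01098072  0.01756907 -0.02267505] 0.004406904370863502 30.4
rotvec [ 0.08 -0.   -0.  ] shift start axes [0. 0. 0.] end axes [0. 0. 0.]
```

View pics/s22b.png

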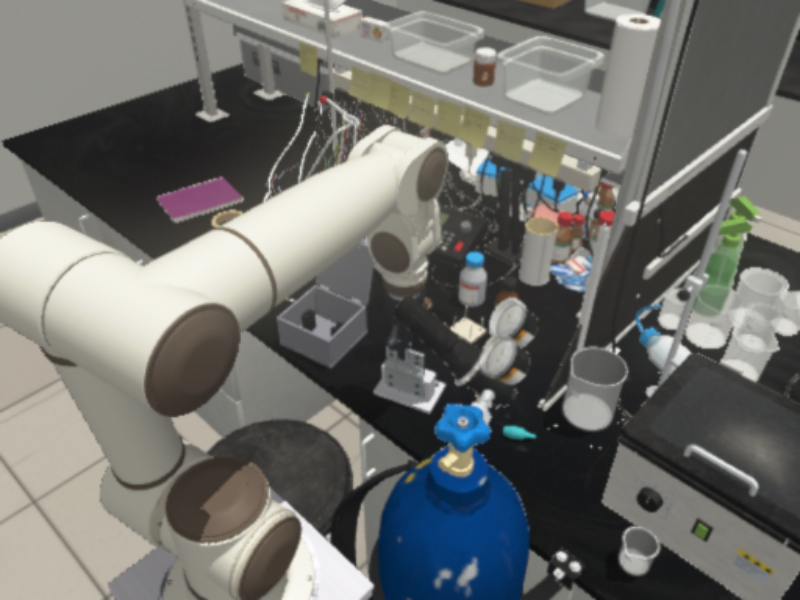

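View pics/w22j.png

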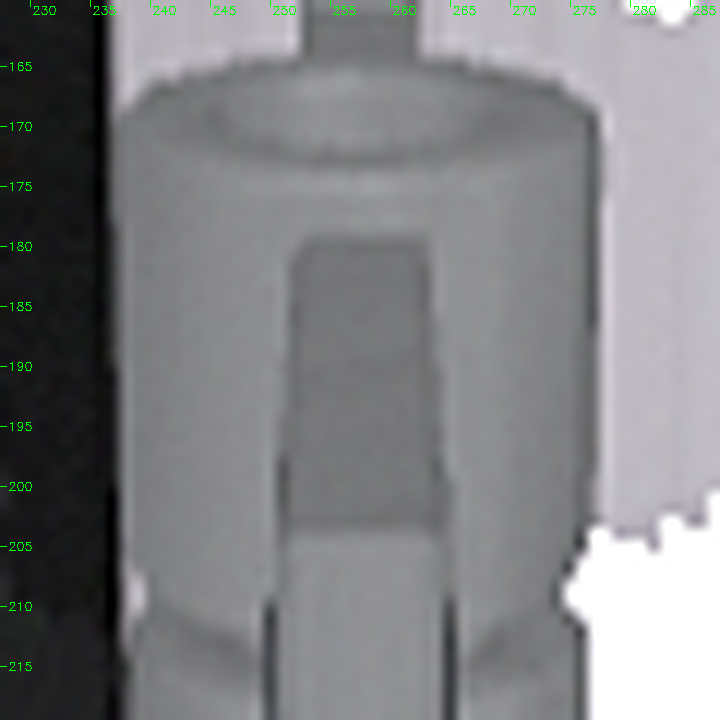

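```bash
python3 -c "
from workcell import job_done; print(job_done())"
```

```text
the job is handed in; nothing more can be done
None
```

I opened the case lid past upright and let it fall the last bit onto its stop. Then I lifted the hinge leaf straight out and lowered its knuckle between the two jamb knuckles. I handed in at about 30 s, with the arm still holding the leaf at 80 N.

**Last checks**
- **Height:** I lowered the leaf until its plate edge just touched the knuckles (about 6 N, TCP z 0.0722), then raised it 6 mm. It ended at 0.0783.
- **Along the bore:** it touched one side at +1.9 mm and was free at −2 mm. I centred it from that, assuming the 3 mm side clearance the drawing sizes give.
- **Front to back:** the wrist picture shows the two knuckle centre lines within about 0.3 mm.
- **Contact:** the wrist force at the end was only the leaf's weight. The last scene picture still shows the lid open.

**What disagreed**
- **Fingertips:** they sit about 37 mm behind the stated TCP, so my first grip on the handle closed on air. I corrected this from the pictures.
- **Leaf height:** the wrist view put the leaf a few millimetres lower than the scene view did. I settled it by the touch.
- **Bore line-up:** I never saw through all three bores at once, so the alignment rests on these measurements.

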